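Ram two bottles home down a long postal carton

TASK

Pack this order: lay the large square bottle and then the small square bottle in the loading trough, both base first with their caps away from the carton, and ram them down the long narrow carton with the wooden pusher, pressing until the bottles and the snug pad ahead of them bottom out firmly against the carton's closed end. Then lay the pusher back on its rest as it was, and leave the other goods on the table where they stand.

Things in the scene. Friction and masses are not known exactly. Their poses are not given: they have to be found in the camera images.
- cradle: Fixed packing cradle: plywood board 515 x 110 x 10 mm holding a long square kraft carton, clamped with its mouth open, and in line before the mouth an open aluminium loading trough. Origin: at table level under the centre of the mouth. +x runs level into the carton (ramming direction), z up. Board from x = -245 to +270 mm.
- mouth (a point): Centre of the carton's mouth, 39 mm above the table; axes as the cradle. Bore 54 x 54 mm (12 to 66 mm above the table), 245 mm deep; outer top 75 mm high at most; film window in the roof. Two stiff side flaps, 67 mm high, stand out 30 mm before the mouth, opening outward to 75 mm apart.
- trough (a point): Middle of the trough's floor, 12 mm above the table, 120 mm before the mouth; axes as the cradle. Flat floor from 240 mm before the mouth up to it. Side rails 52 mm apart inside, 10 mm thick, 31 to 241 mm before the mouth; their tops are 20 mm above the table (8 above the floor), so fingers that grip a bottle by its upper half pass over them.
- stop (a point): Centre of the carton's closed end, 245 mm inside the mouth; axes as the cradle. With all bottomed out, measured from the mouth inward: pad face and large base at 231 mm, small base at 136 mm, small cap end at 68 mm.
- pad (a joint): How far (m) the snug white foam pad (51 mm square, 14 thick) has been pushed down the carton. 0: near face 100 mm inside the mouth; 0.131: against the closed end. It starts part-way, slides stiffly (5 N, so the row takes 6 to 8 N at the pusher) and stays where it is left. Bottomed out the row no longer yields: press with some 12 to 20 N to seat it.
- large_mid (a point): Large square bottle, dark green, paper label, white cap, lying on the table. Body 46 x 46 mm, 70 long; then 5 mm neck and round cap 28 across, 20 long; 95 mm in all, about 160 g. The point is the centre of the square body (23 mm above what it lies on); x axis points to the cap; base 35 mm back (-x), cap end 60 mm ahead (+x).
- large_base (a point): Centre of the large bottle's base (flat bottom end).
- small_mid (a point): Small square bottle of the same kind, lying on the table. Body 42 x 42 mm, 48 long; then 4 mm neck and round cap 24 across, 16 long; 68 mm in all, about 100 g. The point is the centre of the square body (21 mm above what it lies on); x axis points to the cap; base 24 mm back (-x), cap end 44 mm ahead (+x).
- small_base (a point): Centre of the small bottle's base (flat bottom end).
- grip (a point): Wooden pusher, 205 mm long, 130 g, lying level on its rest. The point is on its axis, where it is best gripped: on the rectangular handle (26 mm wide, 30 high), which runs from 70 mm behind the point to 18 mm ahead. x axis points to the foot; an 18 mm shaft joins handle and foot. Held level with its axis 44 mm above the table it runs freely down the carton.
- foot (a point): Centre of the flat face of the pusher's foot (a block 40 mm wide, 36 mm high, 12 mm thick), 135 mm ahead of the grip point.
- pusher: The pusher itself; its origin is 18 mm below the grip point.
- large: The large bottle; its origin is under the middle of its body.
- small: The small bottle; its origin is under the middle of its body.
- rest: Fixed plywood rest of the pusher, base 190 x 60 x 8 mm, with two notched posts 14 mm thick: at x = +75 mm for the shaft (notch 25 mm wide, cheeks 49 mm high) and at x = -57 mm for the handle's tail (notch 33 mm wide, cheeks 43 mm high). Origin at table level; +x is where the pusher's foot points.
- rest_mid (a point): Where the pusher's grip point belongs: above the rest's origin, 46 mm above the table; same axes as the rest.
- tall_bottle: A bystander: round green bottle with a white cap, 54 mm across, 140 mm tall, standing among the square bottles. Origin under its centre.
- tape_roll: A bystander: roll of packing tape lying flat, 92 mm across, 48 mm high, among the square bottles. Origin under its centre.
- stock_bottle1: A bystander: round amber bottle, 60 mm across, 150 mm tall, left.
- stock_bottle2: A bystander: round bottle, 48 mm across, 100 mm tall, near left.
- stock_bottle3: A bystander: round green bottle, 60 mm across, 150 mm tall, back right.
- tape_spare: A bystander: roll of paper tape lying flat, 100 mm across, 48 mm high, at the back.
- cutter: A bystander: box cutter lying on the table, 150 x 26 x 18 mm, near right.
There are look-alikes about, which are no part of the job. Leave any blue or yellow look-alike of the small alone. Leave any red look-alike of the large alone.

How it is judged:
By the outcome, as a careful person would: the job done as asked, in the order asked, and still so for the second after the job is handed in, with the robot touching nothing.
It also fails if it takes over 72 s, if anything falls off the work surface, if the arm or the gripper's body presses on something with over 40 N, if the wrist force passes 120 N, or if a joint passes its speed limit or range.

ROBOT

A 6-joint arm with a two-finger parallel gripper is mounted at the origin on the work surface. World frame = base frame: x ahead of the robot, y to its left, z up, the work surface at z = 0. Lengths are in m, angles in rad, forces in N, time in s.
With the tool pointing down it reaches from about 0.35 to 0.775 m from the base axis. Payload 5.5 kg.
Tool frame: the origin (TCP) lies at the very end of the fingers, on their centre line; the grasp point (between the pads) lies env.grasp_offset behind it (env.grasp_offset is the distance from the TCP to the grasp point, in m); x points along the fingers, y is the direction in which the jaws open and shut, and the axes are right-handed (so a half turn about x gives the same grasp; the last joint's range is limited). The gripper opens to 85 mm and grips with 20 to 120 N. Pads are 22 mm wide; open, the fingers measure 114 mm over their backs; the gripper's body (76 mm by 85 mm) begins 54 mm behind the grasp point. The pads swing forward as they close: fully open they stand 13 mm farther back than shut.
Start: joints at [1.116, 0.313, 0.046, 1.304, 0, 1.431], TCP at [0.178, 0.547, 0.231] pointing down, gripper open.
Joint ranges: [-2.76, 2.76], [-0.86, 1.69], [-1.03, 1.26], [-2.2, 2.34], [-1.47, 1.5], [-3.14, 3.14]. Speed limits (rad/s): [2.57, 2.57, 3.14, 3.14, 3.14, 3.14].

INTERFACE

Orientations are given as a unit quaternion [w, x, y, z].
In Python, from workcell import get_state, viewer, job, env gives the robot as it stands.
- The arm moves only by the tool send_rows, never from a script. Its argument "plan" is a list of rows, each a list of 6 numbers: the shift along the tool's x, y, z in mm, then the turn, a rotation vector about the tool's x, y, z in degrees. A call has exactly 10 rows; each row is the pose to reach, as a shift and turn from the pose commanded when the call began, along the tool's axes at that moment; what a row does not reach only later rows make up. A row lasts 1/8 s, in which the tool goes at most 62.5 mm and 10.7 degrees, less where a joint would pass 70% of its speed; a pose out of reach is approached as far as the arm can. A call with a gripper value outside its range is refused whole. "claw" is the finger opening in mm, from 0 to 85.4, set as the call begins (left out, the last holds). The fingers move at their own pace and stop on an object; "newtons" is the grip in N (left out, the last holds). Time passes only in rows, so rows that repeat a pose let the fingers close, or fill a call up. It gives the time, the measured TCP pose, the force and the opening at its end, in the units of the state.
- get_state(): the state, without advancing time (a new reading comes with each control period).
- viewer.read_camera(name): name is "side" or "top"; returns a dict with "frame" (400x640x3 uint8, blue, green, red), "mtx" (3x3 intrinsics, pixels), "rvec" (rotation vector, rad) and "tvec" (3), from world to camera coordinates, as OpenCV has them. Camera axes: x right, y down, z forward; pixel columns grow to the right and rows downward; lengths in m; the calibration is good to about 2 mm. A picture is of the moment at which its call begins. There is no depth.
- job.hand_in(): hands the job in, once; it reports no verdict.
The state is a dict: "clock": time; "joint_pos": joint angles; "qvel": joint speeds; "tau": joint torques, N m; "tcp_pos": TCP position; "orientation": TCP orientation; "wrist_force": force on the tool from outside, world axes, zero at the start; "ft_torque": the same for the moment, N m; "finger_gap": finger opening in m.
Only numpy, scipy, OpenCV 4.12 (cv2) and the standard library are available. Lean on these libraries where they do the work, as an engineer would, in place of code of your own. Each camera call takes 0.05 s, during which the arm holds its last target.

## Working session

There is one attempt and no reset: what is moved stays moved. The work goes in short steps, Python scripts to look and compute and a tool call to move; the robot and the scene stay as the last step left them, time stands still between calls to the robot, and variables do not carry over. Pictures are saved under pics/ and viewed, and the job is handed in when it is done.

Besides the shell and the picture viewer there is one more tool, called after "Emit:" by a JSON object that holds its "api" and its "payload", one argument or row to a line. send_rows: Moves the arm, as the interface text tells. Its arguments: {"type":"object","properties":{"plan":{"type":"array"},"claw":{"type":"number"},"newtons":{"type":"number"}},"required":["plan"]}

```bash
ls; mkdir -p pics; python3 - <<'E'
from workcell import get_state, viewer, job, env
import cv2
print(get_state()); print(env.grasp_offset)
for n in("side","top"):
    d=viewer.read_camera(n); cv2.imwrite(f"pics/{n}0.png",d["frame"]); print(n,d["mtx"],d["rvec"],d["tvec"])
E
```

```text
pics
{'clock': 0.0, 'joint_pos': array([1.11642663e+00, 3.14036675e-01, 4.49317529e-02, 1.30362393e+00,
       1.70187470e-05, 1.43115653e+00]), 'qvel': array([ 2.49969152e-05,  8.12343745e-04,  8.66364816e-04, -3.84688850e-04,
        1.09934622e-05,  2.41028385e-03]), 'tau': array([ 1.45755250e-03, -4.80623102e+01,  2.98534244e+01,  1.90501084e-02,
       -1.17080031e-04,  8.57524356e-06]), 'tcp_pos': array([0.17778168, 0.5462539 , 0.23036895]), 'orientation': array([ 0.6981635 ,  0.11016351,  0.69857492, -0.11146666]), 'wrist_force': array([-0.70647729, -0.23370497, -0.9729753 ]), 'ft_torque': array([-0.02093585,  0.00855438, -0.0108442 ]), 'finger_gap': 0.08549734911476807}
0.0187
side [[398.90462505   0.         323.86393414]
 [  0.         398.90462505 203.84634694]
 [  0.           0.           1.        ]] [ 2.25813168 -0.17233311  0.07036031] [-0.48758553  0.08624674  1.11762707]
top [[369.85310628   0.         318.8826722 ]
 [  0.         369.85310628 197.49240234]
 [  0.           0.           1.        ]] [ 2.19862427 -2.15186951  0.13858851] [-0.02991485  0.52374229  1.08683446]
```

View pics/side0.png

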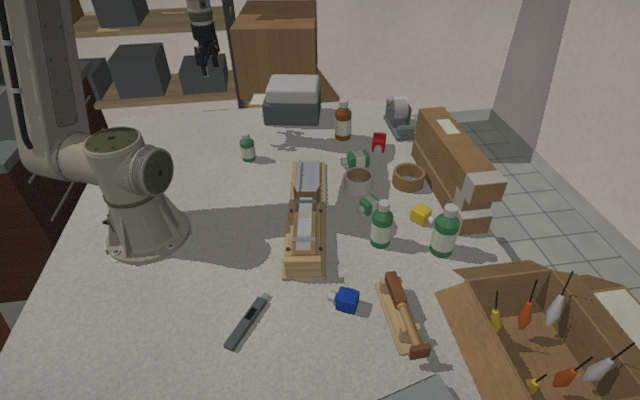

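View pics/top0.png

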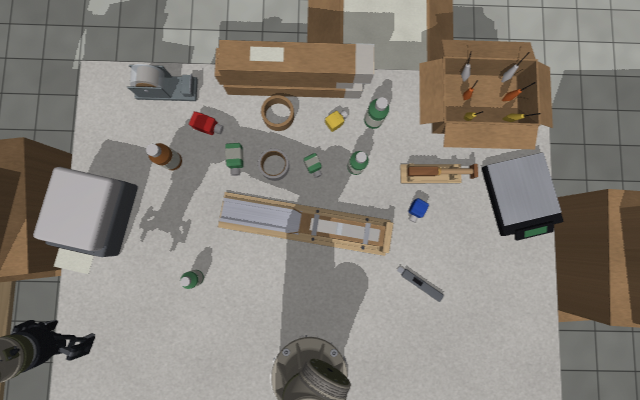

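Candidates in the top view. Large: green at (233,155), red at (203,122), which is a look-alike. Small: green at (313,163), with look-alikes yellow (335,120) and blue (419,207). By the description I choose the two green ones and check them close up.

```bash
cat > h.py <<'E'
import numpy as np, cv2
from workcell import get_state, viewer, job, env
from scipy.spatial.transform import Rotation as R
def cam(n):
    d=viewer.read_camera(n); return d
def back(d,uv,z):
    Rm=cv2.Rodrigues(np.array(d["rvec"]))[0]; t=np.array(d["tvec"]).ravel()
    uv=np.array(uv,float).reshape(-1,2)
    r=np.c_[(uv-d["mtx"][[0,1],[2,2]])/d["mtx"][0,0],np.ones(len(uv))]@Rm
    c=-Rm.T@t
    return c+r*((z-c[2])/r[:,2])[:,None]
def proj(d,P):
    return cv2.projectPoints(np.array(P,float).reshape(-1,3),np.array(d["rvec"]),np.array(d["tvec"]),d["mtx"],None)[0].reshape(-1,2)
def crop(d,x0,y0,x1,y1,s,fn,pts=None,polys=()):
    im=cv2.resize(d["frame"][y0:y1,x0:x1],None,fx=s,fy=s,interpolation=cv2.INTER_CUBIC)
    f=lambda p:tuple(int(round(v)) for v in ((p[0]+.5-x0)*s,(p[1]+.5-y0)*s))
    for x in range((x0+9)//10*10,x1,10):
        cv2.line(im,(int((x+.5-x0)*s),0),(int((x+.5-x0)*s),6),(0,0,255),1); cv2.putText(im,str(x),(int((x+.5-x0)*s)-8,16),0,.33,(0,0,255),1)
    for y in range((y0+9)//10*10,y1,10):
        cv2.line(im,(0,int((y+.5-y0)*s)),(6,int((y+.5-y0)*s)),(0,0,255),1); cv2.putText(im,str(y),(8,int((y+.5-y0)*s)+4),0,.33,(0,0,255),1)
    for p in (pts if pts is not None else []): cv2.circle(im,f(p),2,(255,0,255),-1)
    for po in polys: cv2.polylines(im,[np.array([f(p) for p in po])],True,(255,0,255),1)
    cv2.imwrite(fn,im)
E
python3 - <<'E'
from h import *
d=cam("top")
crop(d,210,130,340,185,6,"pics/b1.png")
crop(d,210,185,400,260,4,"pics/c1.png")
crop(d,390,150,490,190,8,"pics/p1.png")
d=cam("side")
crop(d,330,130,460,230,6,"pics/s1.png")
E
```

```text
(no output)
```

View pics/b1.png

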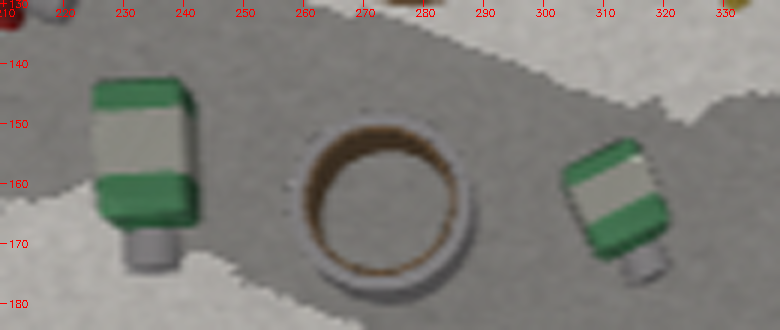

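View pics/c1.png

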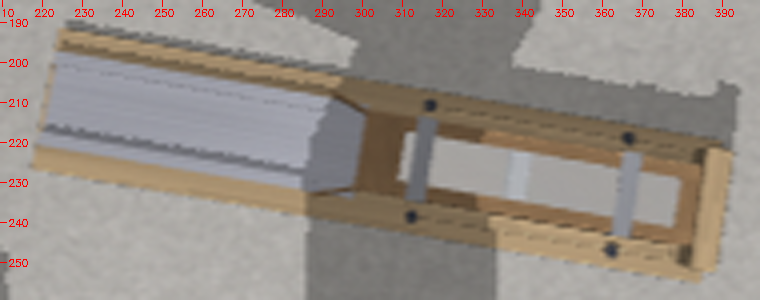

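View pics/p1.png

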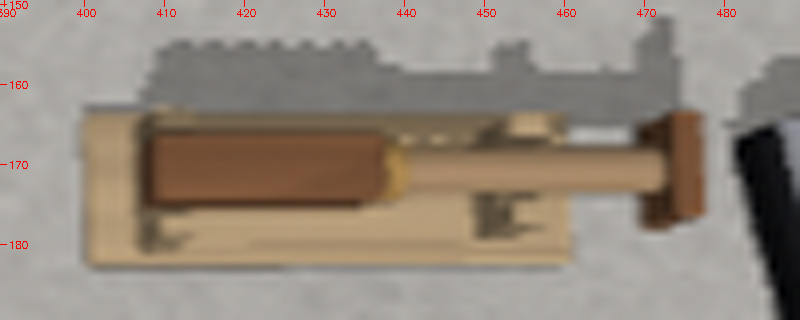

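View pics/s1.png

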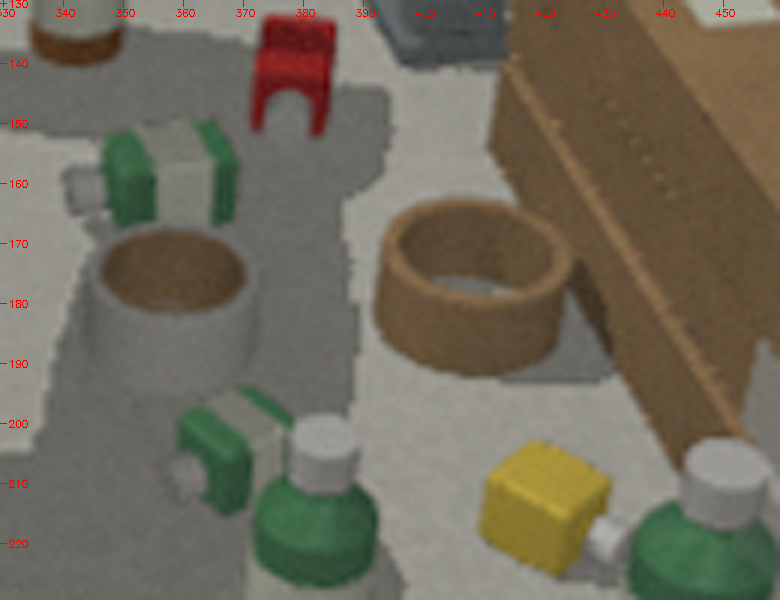

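```bash
cat > fit.py <<'E'
from h import *
def box(cx,cy,yaw,x0,x1,w,z0,z1):
    c,s=np.cos(yaw),np.sin(yaw); P=[]
    for z in(z0,z1):
        for a,b in((x0,-w/2),(x1,-w/2),(x1,w/2),(x0,w/2)): P.append((cx+c*a-s*b,cy+s*a+c*b,z))
    return np.array(P)
def hullmask(d,Ps,shape=(400,640),S=4):
    m=np.zeros((shape[0]*S,shape[1]*S),np.uint8)
    for P in Ps:
        p=proj(d,P); h=cv2.convexHull(((p+.5)*S).astype(np.float32)).astype(np.int32)
        cv2.fillConvexPoly(m,h,255)
    return m
E
python3 - <<'E'
from fit import *
dt=cam("top");ds=cam("side")
print("cam centres",[(-cv2.Rodrigues(np.array(d["rvec"]))[0].T@np.array(d["tvec"]).ravel()).round(3) for d in(dt,ds)])
print("L base/cap edges z.046",back(dt,[(225,143),(238.8,142.6),(225.8,164),(240,163)],.046).round(4).tolist())
print("L cap end z.023",back(dt,[(235,173)],.03).round(4).tolist())
print("S",back(dt,[(303.5,159),(314.5,153),(309,172.5),(320.5,165)],.042).round(4).tolist())
print("board corners z.01",back(dt,[(224,191.5),(217.5,226),(390.5,221),(387,254)],.01).round(4).tolist())
print("rest z.008",back(dt,[(400,163.5),(400,182.5),(461,182),(460,163.5)],.008).round(4).tolist())
print("handle top .061",back(dt,[(408,166.5),(408,175),(437,175),(437,166)],.061).round(4).tolist())
E
```

```text
cam centres [array([0.404, 0.002, 1.137]), array([ 0.369, -0.869,  0.777])]
L base/cap edges z.046 [[0.6803, 0.2666, 0.046], [0.6826, 0.2255, 0.046], [0.6165, 0.2612, 0.046], [0.6205, 0.2192, 0.046]]
L cap end z.023 [[0.5927, 0.2361, 0.03]]
S [[0.6382, 0.0303, 0.042], [0.6575, -0.0024, 0.042], [0.5975, 0.0128, 0.042], [0.6212, -0.0213, 0.042]]
board corners z.01 [[0.5381, 0.2712, 0.01], [0.4327, 0.2857, 0.01], [0.4589, -0.2394, 0.01], [0.3589, -0.2287, 0.01]]
rest z.008 [[0.6387, -0.2696, 0.008], [0.5789, -0.2694, 0.008], [0.5849, -0.46, 0.008], [0.6433, -0.4581, 0.008]]
handle top .061 [[0.6192, -0.2807, 0.061], [0.5937, -0.2806, 0.061], [0.5958, -0.367, 0.061], [0.6229, -0.3674, 0.061]]
```

```bash
cat > ov.py <<'E'
from fit import *
def large(x,y,a): return [box(x,y,a,-.035,.035,.046,0,.046), box(x,y,a,.040,.060,.028,.009,.037)]
def small(x,y,a): return [box(x,y,a,-.024,.024,.042,0,.042), box(x,y,a,.028,.044,.024,.009,.033)]
def rest(x,y,a): return [box(x,y,a,-.095,.095,.06,0,.008)]
def pusher(x,y,a,z=.046): return [box(x,y,a,-.07,.018,.026,z-.018+.003,z+.015),box(x,y,a,.123,.135,.04,z-.018,z+.018)]
def cradle(x,y,a): return [box(x,y,a,-.245,.27,.11,0,.01), box(x,y,a,0,.245,.054,.012,.066), box(x,y,a,-.241,-.031,.052,.012,.020),box(x,y,a,-.241,-.031,.072,.012,.020)]
def lines(d,Bs):
    o=[]
    for B in Bs:
        p=proj(d,B); o+= [p[:4],p[4:]]+[p[[i,i+4]] for i in range(4)]
    return o
E
cat > ovrun.py <<'E'
from ov import *
import sys
tag=sys.argv[1]
L=eval(sys.argv[2]);S=eval(sys.argv[3]);C=eval(sys.argv[4]);P=eval(sys.argv[5])
r=np.radians
f=lambda t:(t[0],t[1],r(t[2]))
dt=cam("top");ds=cam("side")
LS=large(*f(L))+small(*f(S))
crop(dt,215,135,335,185,6,f"pics/{tag}_b.png",polys=lines(dt,LS))
crop(ds,330,130,430,220,6,f"pics/{tag}_s.png",polys=lines(ds,LS))
crop(dt,210,185,400,260,4,f"pics/{tag}_c.png",polys=lines(dt,cradle(*f(C))))
crop(ds,270,150,350,290,4,f"pics/{tag}_cs.png",polys=lines(ds,cradle(*f(C))))
crop(dt,390,150,490,190,8,f"pics/{tag}_p.png",polys=lines(dt,rest(*f(P))+pusher(*f(P))))
crop(ds,360,260,440,365,6,f"pics/{tag}_ps.png",polys=lines(ds,rest(*f(P))+pusher(*f(P))))
def pair(a,b,o):
    A=cv2.imread(a);B=cv2.imread(b); h=max(A.shape[0],B.shape[0])
    A,B=[cv2.copyMakeBorder(x,0,h-x.shape[0],0,0,0) for x in(A,B)]
    cv2.imwrite(o,np.hstack([A,B]))
E
python3 ovrun.py o1 "(.650,.243,-174.5)" "(.628,.005,-155)" "(.4494,.036,-98.4)" "(.6115,-.364,-88.6)"
```

```text
(no output)
```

View pics/o1_b.png

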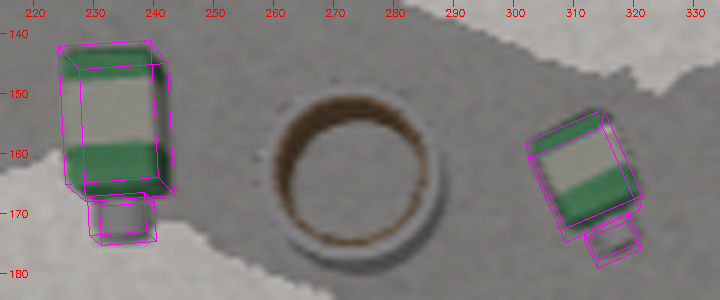

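View pics/o1_s.png

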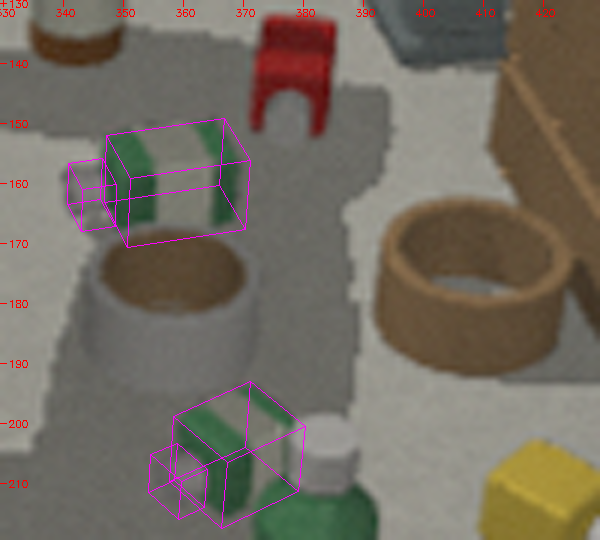

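View pics/o1_c.png

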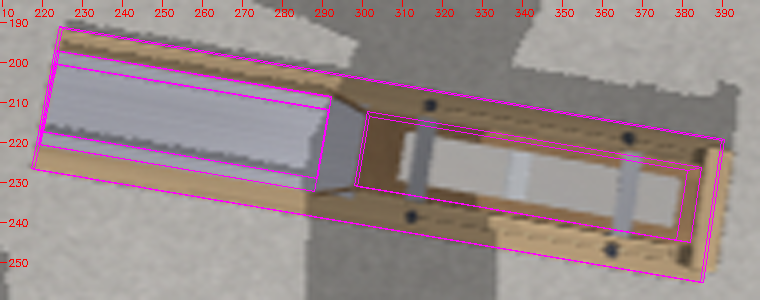

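View pics/o1_cs.png

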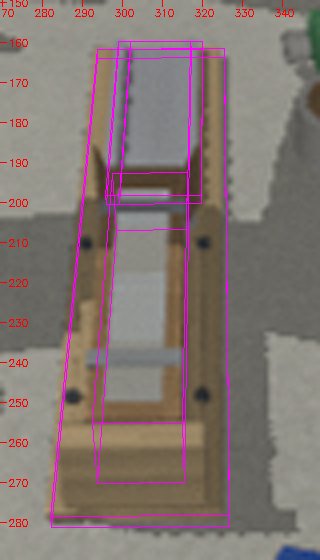

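View pics/o1_p.png

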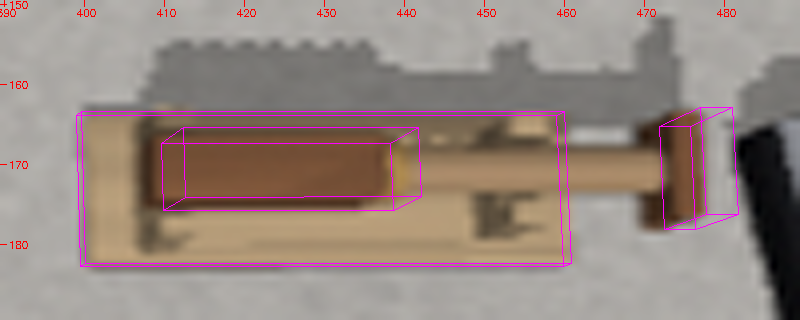

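View pics/o1_ps.png

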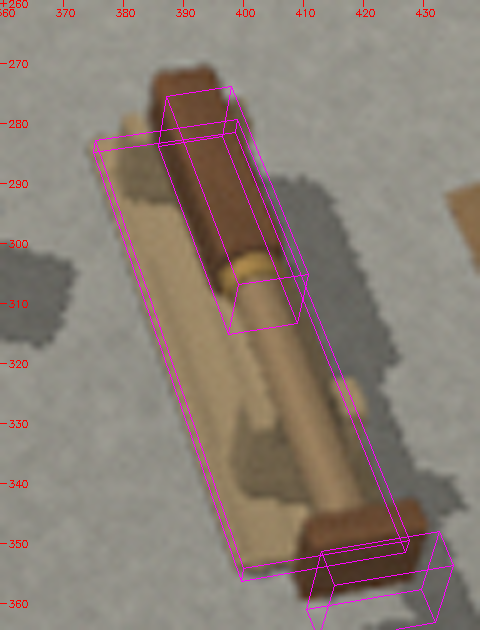

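```bash
python3 - <<'E'
from ov import *
dt=cam("top");ds=cam("side")
s=get_state(); M=R.from_quat(np.roll(s["orientation"],-1)).as_matrix(); print(M.round(3))
y=M[:,1]; print("jaw yaw",np.degrees(np.arctan2(y[1],y[0])), "q1",np.degrees(s["joint_pos"][[0,5]]))
print("tape",back(dt,[(272,164)],.048), "side tape top",back(ds,[(358.5,177)],.048))
print("posts .045",back(dt,[(407,180),(412.5,180),(449,178),(455,178),(410,180)],.04).round(3).tolist())
print("tall top cap .14",back(dt,[(361.5,157)],.14),back(ds,[(384,205)],.14))
print("red",back(dt,[(203,122)],.04))
print("tcp proj",proj(dt,s["tcp_pos"]),proj(ds,s["tcp_pos"]))
crop(dt,340,80,400,190,5,"pics/t1.png"); crop(dt,0,310,110,390,6,"pics/g1.png");crop(ds,170,0,250,90,6,"pics/g2.png")
E
```

```text
[[ 0.     0.31   0.951]
 [ 0.     0.951 -0.31 ]
 [-1.     0.     0.   ]]
jaw yaw 71.96404765843666 q1 [63.96605427 82.00200663]
tape [[0.61946342 0.12362632 0.048     ]] side tape top [[0.61901823 0.11181709 0.048     ]]
posts .045 [[0.582, -0.283, 0.04], [0.582, -0.3, 0.04], [0.591, -0.411, 0.04], [0.592, -0.429, 0.04], [0.582, -0.292, 0.04]]
tall top cap .14 [[ 0.62687147 -0.13152638  0.14      ]] [[ 0.6245488  -0.13804211  0.14      ]]
red [[0.74514027 0.33744637 0.04      ]]
tcp proj [[ 76.27549769 329.77908337]] [[211.96744897  74.85619176]]
```

View pics/t1.png

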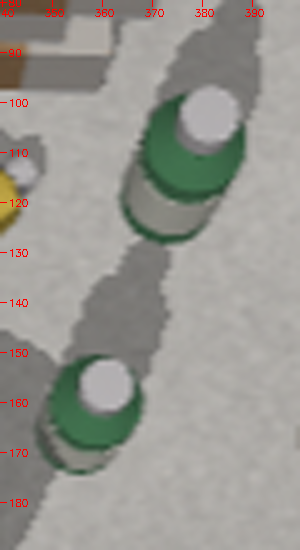

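View pics/g1.png

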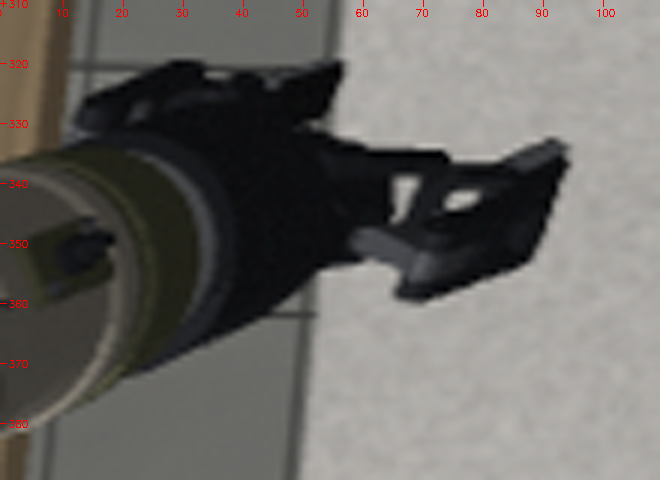

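View pics/g2.png

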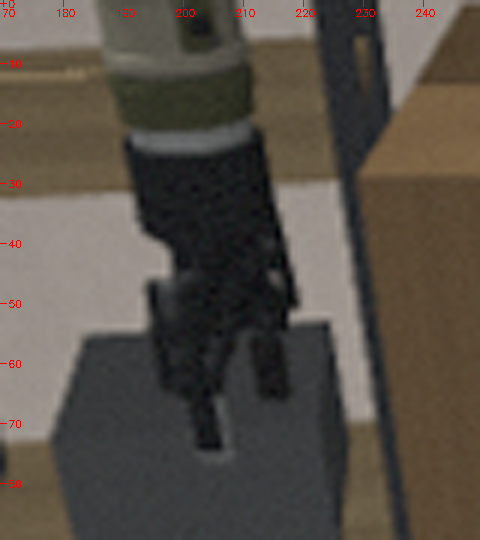

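```bash
cat > mv.py <<'E'
from h import *
import sys
def Rt(psi):
    p=np.radians(psi);c,s=np.cos(p),np.sin(p); return np.array([[0,c,s],[0,s,-c],[-1,0,0]])
def st():
    s=get_state(); M=R.from_quat(np.roll(s["orientation"],-1)).as_matrix()
    y=M[:,1]; print("t",round(s["clock"],2),"tcp",s["tcp_pos"].round(4),"psi",round(float(np.degrees(np.arctan2(y[1],y[0]))),2),"gap",round(s["finger_gap"],4),"F",s["wrist_force"].round(1),"T",s["ft_torque"].round(2),"q",np.degrees(s["joint_pos"]).round(0))
    return s,M
def to(*tg):
    s,M=st()
    for x,y,z,psi in tg:
        d=M.T@(np.array([x,y,z])-s["tcp_pos"])*1000
        r=np.degrees(R.from_matrix(M.T@Rt(psi)).as_rotvec())
        print((x,y,z,psi),"shift",d.round(1),"rot",r.round(1))
if __name__=="__main__": to(*[eval(a) for a in sys.argv[1:]])
E
python3 mv.py "(.648,.242,.12,95)"
```

```text
t 0.5 tcp [0.178  0.5468 0.2313] psi 71.96 gap 0.0854 F [-0.6  0.   0.1] T [ 0.01 -0.02  0.01] q [64. 18.  3. 75. -0. 82.]
(0.648, 0.242, 0.12, 95) shift [ 111.3 -144.3  541.2] rot [-23.   0.  -0.]
```

Emit:
{"api": "send_rows", "payload": {
  "plan": [
    [0,-14,54,-2.3,0,0],
    [0,-29,108,-4.6,0,0],
    [10,-43,162,-6.9,0,0],
    [25,-58,216,-9.2,0,0],
    [40,-72,271,-11.5,0,0],
    [55,-87,325,-13.8,0,0],
    [70,-101,379,-16.1,0,0],
    [90,-116,433,-18.4,0,0],
    [105,-130,487,-20.7,0,0],
    [111,-144,541,-23,0,0]
  ],
  "claw": 85,
  "newtons": 60
}}

```text
clock: 1.75
tcp_pos: [0.6488, 0.2411, 0.119]
orientation: [0.706, -0.031, 0.707, 0.031]
wrist_force: [0.7, 1.0, 0.7]
finger_gap: 0.085
```

```bash
python3 - <<'E'
from mv import *
from ov import *
s,M=st()
dt=cam("top");ds=cam("side")
r=np.radians
L=large(.648,.242,r(-175))
crop(dt,180,110,290,200,7,"pics/m1t.png",polys=lines(dt,L[:1]),pts=proj(dt,s["tcp_pos"]))
crop(ds,310,70,420,180,6,"pics/m1s.png",polys=lines(ds,L[:1]),pts=proj(ds,s["tcp_pos"]))
E
```

```text
t 1.75 tcp [0.6488 0.2411 0.119 ] psi 95.03 gap 0.085 F [0.7 1.  0.7] T [ 0.05 -0.07  0.05] q [14. 34. 11. 68.  0.  9.]
```

View pics/m1t.png

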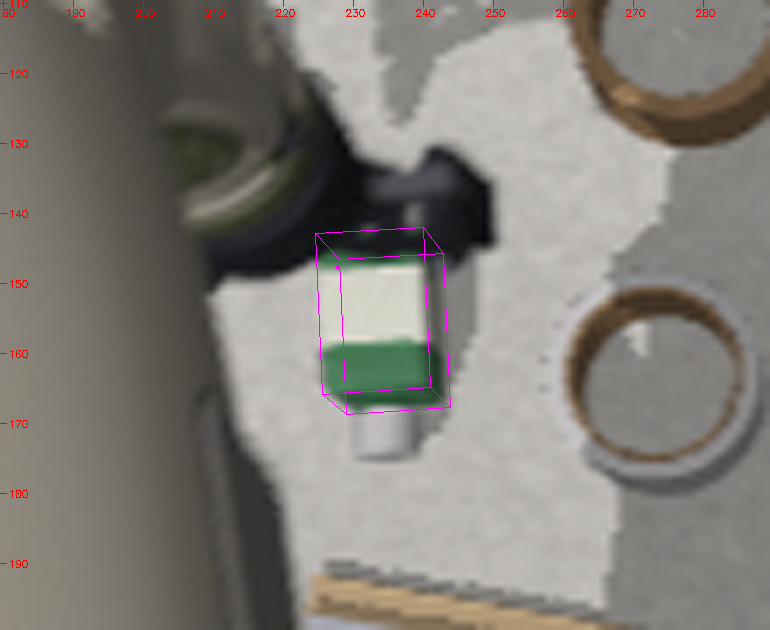

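View pics/m1s.png

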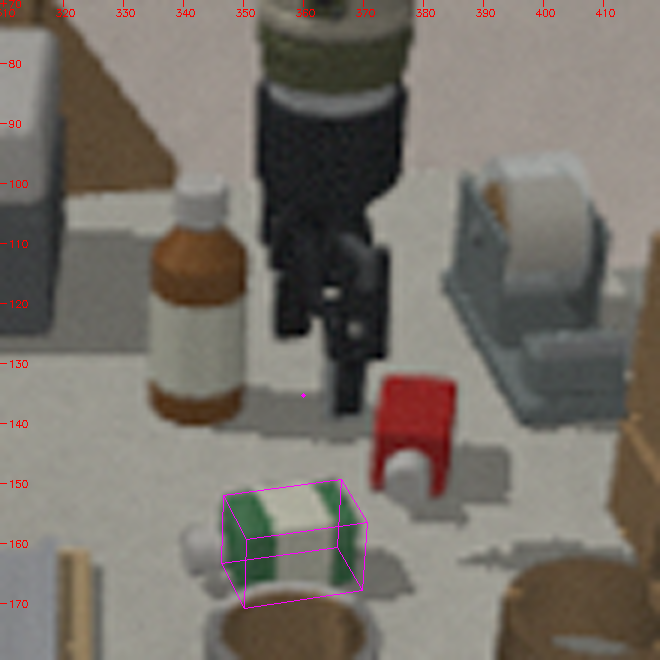

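```bash
python3 - <<'E'
from mv import *
s,M=st()
dt=cam("top");ds=cam("side")
for k in(-1,1):
  for off in(.0425,.057):
    p=s["tcp_pos"]+M[:,1]*k*off-M[:,0]*.013
    print(k,off,p.round(3),proj(dt,p).round(1),proj(ds,p).round(1))
E
```

```text
t 1.85 tcp [0.6521 0.2381 0.1182] psi 94.65 gap 0.0852 F [-0.9 -0.1 -0.1] T [ 0.02 -0.03 -0.03] q [13. 34. 12. 68. -0.  9.]
-1 0.0425 [0.656 0.196 0.131] [[243.2 144.6]] [[365.4 138.9]]
-1 0.057 [0.657 0.181 0.131] [[248.4 144.3]] [[366.8 141.3]]
1 0.0425 [0.649 0.28  0.131] [[212.3 146.3]] [[357.5 126.1]]
1 0.057 [0.647 0.295 0.131] [[207.  146.6]] [[356.3 124.1]]
```

```bash
python3 mv.py "(.647,.242,.06,95)" "(.647,.242,.012,95)"
```

```text
t 1.95 tcp [0.6483 0.2412 0.1193] psi 94.82 gap 0.0851 F [ 0.2 -0.5  0.5] T [0.07 0.02 0.  ] q [14. 34. 11. 68.  0.  9.]
(0.647, 0.242, 0.06, 95) shift [59.3  0.9 -1.2] rot [-0.2 -0.1 -0. ]
(0.647, 0.242, 0.012, 95) shift [107.3   0.9  -1.1] rot [-0.2 -0.1 -0. ]
```

Emit:
{"api": "send_rows", "payload": {
  "plan": [
    [20,0,-1,0,0,0],
    [42,0,-1,0,0,0],
    [64,0,-1,0,0,0],
    [84,0,-1,0,0,0],
    [100,0,-1,0,0,0],
    [107,0,-1,0,0,0],
    [107,0,-1,0,0,0],
    [107,0,-1,0,0,0],
    [107,0,-1,0,0,0],
    [107,0,-1,0,0,0]
  ]
}}

```text
clock: 3.2
tcp_pos: [0.6473, 0.2423, 0.0139]
orientation: [0.707, -0.03, 0.706, 0.031]
wrist_force: [0.4, -0.7, 0.4]
finger_gap: 0.0849
```

Emit:
{"api": "send_rows", "payload": {
  "plan": [
    [0,0,0,0,0,0],
    [0,0,0,0,0,0],
    [0,0,0,0,0,0],
    [0,0,0,0,0,0],
    [0,0,0,0,0,0],
    [0,0,0,0,0,0],
    [0,0,0,0,0,0],
    [-3,0,0,0,0,0],
    [-10,0,0,0,0,0],
    [-20,0,0,0,0,0]
  ],
  "claw": 30,
  "newtons": 60
}}

```text
clock: 4.45
tcp_pos: [0.6463, 0.2421, 0.0332]
orientation: [0.706, -0.031, 0.707, 0.031]
wrist_force: [0.3, -0.1, -1.2]
finger_gap: 0.0451
```

```bash
python3 - <<'E'
from mv import *
s,M=st()
dt=cam("top");ds=cam("side")
st()
crop(dt,180,110,290,200,7,"pics/m2t.png")
crop(ds,310,70,420,180,6,"pics/m2s.png")
E
```

```text
t 4.45 tcp [0.6463 0.2421 0.0332] psi 94.96 gap 0.0451 F [ 0.3 -0.1 -1.2] T [-0.02 -0.05 -0.  ] q [14. 37.  4. 57.  0.  9.]
t 4.55 tcp [0.648  0.2426 0.0351] psi 94.97 gap 0.045 F [ 0.7  0.4 -1.3] T [ 0.06 -0.03  0.01] q [14. 37.  4. 57.  0.  9.]
```

View pics/m2s.png

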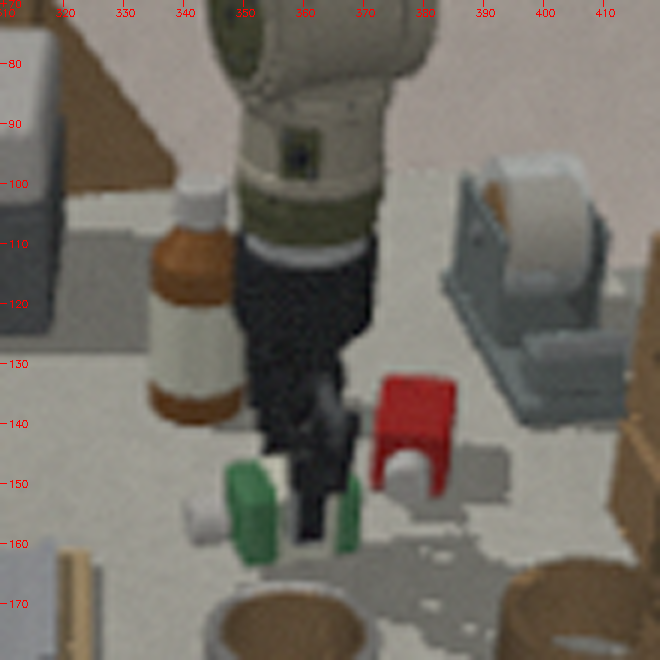

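View pics/m2t.png

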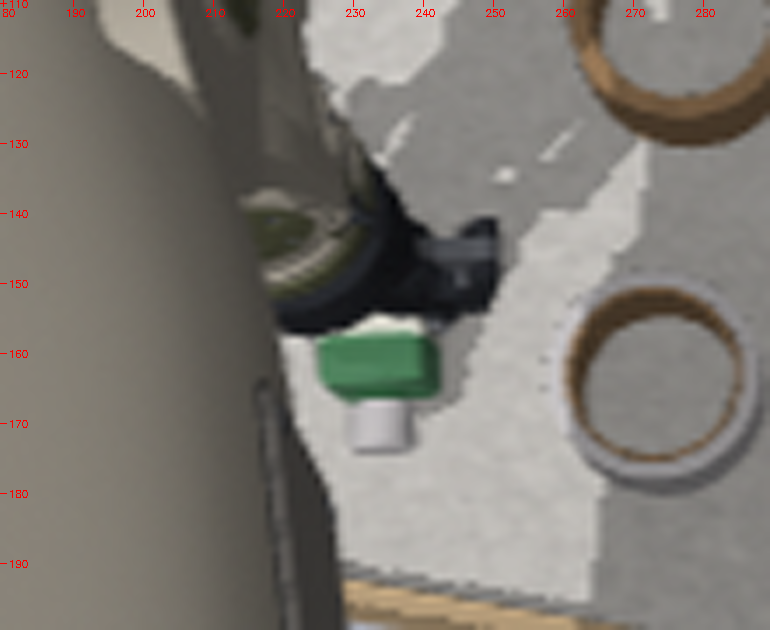

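```bash
cat > rel.py <<'E'
from mv import Rt
import numpy as np, sys
from scipy.spatial.transform import Rotation as R
# rel.py cmd target...
c=eval(sys.argv[1]); M=Rt(c[3])
for a in sys.argv[2:]:
    t=eval(a); print(t,(M.T@(np.array(t[:3])-np.array(c[:3]))*1000).round(1),"turn",round(c[3]-t[3],1))
E
cat > cr.py <<'E'
import numpy as np
m=np.array([.4492,.0345]);u=np.array([np.cos(np.radians(-98.4)),np.sin(np.radians(-98.4))])
def at(a,l=0): return (m+u*a+l*np.array([-u[1],u[0]])).round(4)
E
python3 -c "
from cr import *
print(at(-.055),at(-.144),at(-.330),at(-.067))"
python3 rel.py "(.647,.242,.033,95)" "(.4572,.0889,.11,-8.4)"
```

```text
[0.4572 0.0889] [0.4702 0.177 ] [0.4974 0.361 ] [0.459  0.1008]
(0.4572, 0.0889, 0.11, -8.4) [ -77.  -136.  -202.4] turn 103.4
```

Emit:
{"api": "send_rows", "payload": {
  "plan": [
    [-35,0,0,8,0,0],
    [-70,-5,-10,18,0,0],
    [-77,-25,-40,28,0,0],
    [-77,-45,-70,38,0,0],
    [-77,-65,-100,48,0,0],
    [-77,-85,-130,58,0,0],
    [-77,-105,-160,68.5,0,0],
    [-77,-125,-185,79,0,0],
    [-77,-136,-202.5,89.5,0,0],
    [-77,-136,-202.5,100,0,0]
  ]
}}

```text
clock: 5.8
tcp_pos: [0.4554, 0.0885, 0.1106]
orientation: [-0.476, -0.523, -0.476, 0.523]
wrist_force: [-0.0, 0.0, -0.3]
finger_gap: 0.0453
```

Emit:
{"api": "send_rows", "payload": {
  "plan": [
    [0,0,0,3.4,0,0],
    [15,0,0,3.4,0,0],
    [30,0,0,3.4,0,0],
    [45,0,0,3.4,0,0],
    [50,0,0,3.4,0,0],
    [50,0,0,3.4,0,0],
    [50,0,0,3.4,0,0],
    [50,0,0,3.4,0,0],
    [50,0,0,3.4,0,0],
    [50,0,0,3.4,0,0]
  ]
}}

```text
clock: 7.05
tcp_pos: [0.457, 0.0893, 0.0604]
orientation: [0.462, 0.536, 0.462, -0.535]
wrist_force: [-0.8, -0.5, -1.6]
finger_gap: 0.045
```

```bash
python3 - <<'E'
from mv import *
from ov import *
s,M=st()
dt=cam("top");ds=cam("side")
st()
crop(dt,210,170,340,260,6,"pics/m3t.png",polys=lines(dt,cradle(.4492,.0345,np.radians(-98.4))[2:]))
crop(ds,270,110,370,220,6,"pics/m3s.png")
E
```

```text
t 7.05 tcp [0.457  0.0893 0.0604] psi -8.44 gap 0.045 F [-0.8 -0.5 -1.6] T [-0.01  0.05 -0.02] q [  1.  13. -29.  47.   0. 100.]
t 7.15 tcp [0.4569 0.0892 0.0603] psi -8.44 gap 0.0452 F [-0.2 -0.9 -1.2] T [-0.05  0.04 -0.02] q [  1.  13. -29.  47.   0. 100.]
```

View pics/m3t.png

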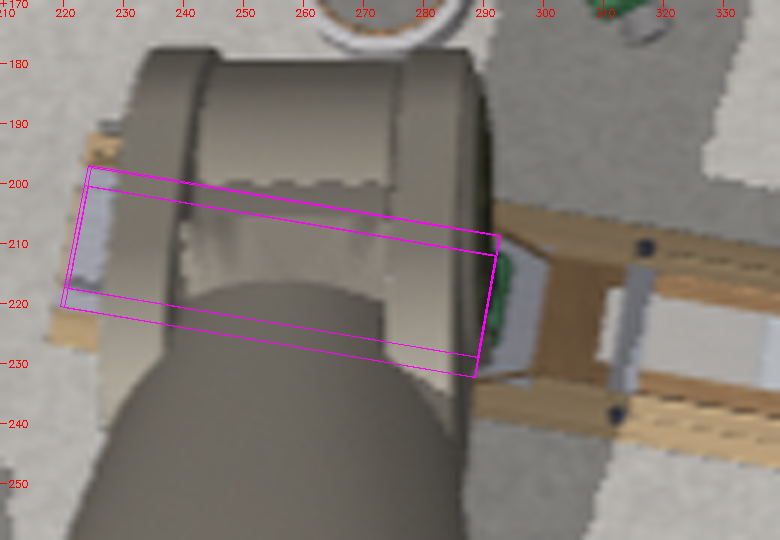

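View pics/m3s.png

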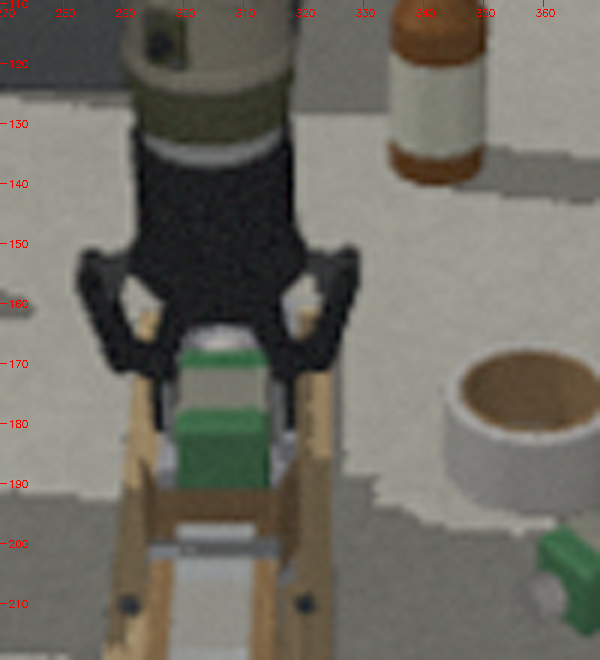

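Emit:
{"api": "send_rows", "payload": {
  "plan": [
    [8,0,0,0,0,0],
    [16,0,0,0,0,0],
    [22,0,0,0,0,0],
    [22,0,0,0,0,0],
    [22,0,0,0,0,0],
    [22,0,0,0,0,0],
    [22,0,0,0,0,0],
    [22,0,0,0,0,0],
    [22,0,0,0,0,0],
    [22,0,0,0,0,0]
  ]
}}

```text
clock: 8.4
tcp_pos: [0.4569, 0.0893, 0.0383]
orientation: [0.462, 0.535, 0.462, -0.535]
wrist_force: [-0.4, -0.4, -0.4]
finger_gap: 0.0453
```

```bash
python3 - <<'E'
from mv import *
from ov import *
s,M=st()
ds=cam("side")
L=large(.4572,.0889,np.radians(81.6)); L[0][:,2]+=.025
crop(ds,280,140,340,220,9,"pics/m4s.png",polys=lines(ds,L[:1]+cradle(.4492,.0345,np.radians(-98.4))[2:3]))
crop(ds,280,140,340,220,9,"pics/m4r.png")
E
```

```text
t 8.4 tcp [0.4569 0.0893 0.0383] psi -8.44 gap 0.0453 F [-0.4 -0.4 -0.4] T [-0.02  0.   -0.01] q [  1.  15. -31.  44.   0. 100.]
```

View pics/m4s.png

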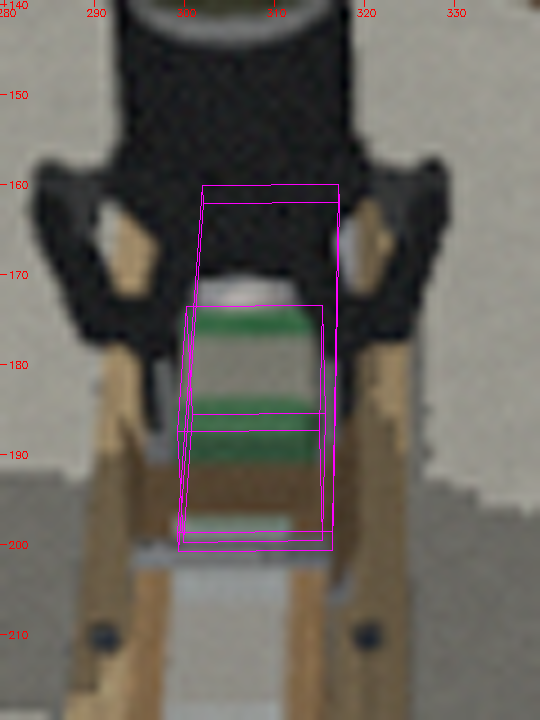

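View pics/m4r.png

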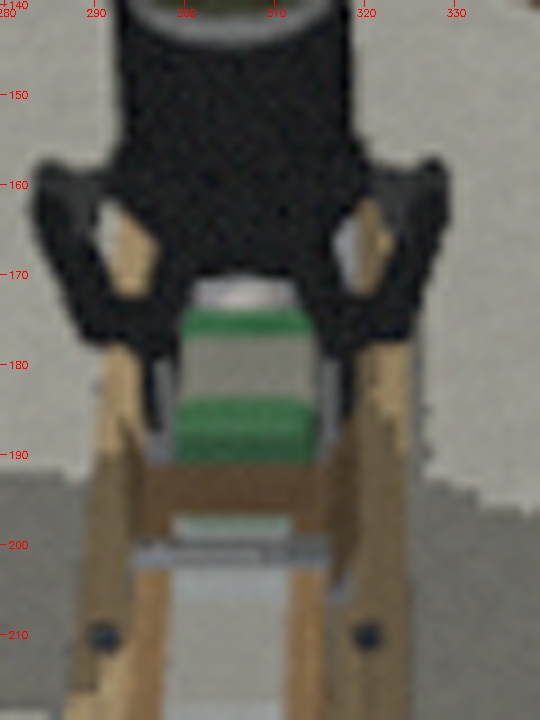

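Emit:
{"api": "send_rows", "payload": {
  "plan": [
    [3,0,0,0,0,0],
    [6,0,0,0,0,0],
    [9,0,0,0,0,0],
    [11,0,0,0,0,0],
    [12,0,0,0,0,0],
    [12.5,0,0,0,0,0],
    [12.5,0,0,0,0,0],
    [12.5,0,0,0,0,0],
    [12.5,0,0,0,0,0],
    [12.5,0,0,0,0,0]
  ]
}}

```text
clock: 9.7
tcp_pos: [0.457, 0.0893, 0.0258]
orientation: [0.462, 0.535, 0.462, -0.535]
wrist_force: [0.4, -0.4, -1.7]
finger_gap: 0.0452
```

```bash
python3 mv.py
```

```text
t 9.7 tcp [0.457  0.0893 0.0258] psi -8.44 gap 0.0452 F [ 0.4 -0.4 -1.7] T [-0.03  0.02  0.01] q [  1.  16. -32.  42.   0. 100.]
```

Emit:
{"api": "send_rows", "payload": {
  "plan": [
    [0,0,0,0,0,0],
    [0,0,0,0,0,0],
    [0,0,0,0,0,0],
    [0,0,0,0,0,0],
    [-10,0,0,0,0,0],
    [-30,0,0,0,0,0],
    [-55,0,0,0,0,0],
    [-80,0,0,0,0,0],
    [-100,0,0,0,0,0],
    [-120,0,0,0,0,0]
  ],
  "claw": 66
}}

```text
clock: 10.95
tcp_pos: [0.457, 0.0893, 0.1473]
orientation: [0.462, 0.536, 0.462, -0.535]
wrist_force: [0.4, -1.2, -0.3]
finger_gap: 0.0663
```

```bash
python3 mv.py; python3 rel.py "(.4572,.0889,.1455,-8.4)" "(.628,.005,.12,115)"; python3 - <<'E'
from mv import *
ds=cam("side")
crop(ds,280,140,340,220,9,"pics/m5r.png")
E
```

```text
t 10.95 tcp [0.457  0.0893 0.1473] psi -8.43 gap 0.0663 F [ 0.4 -1.2 -0.3] T [-0.02 -0.04  0.  ] q [  1.   8. -22.  60.   0. 100.]
(0.628, 0.005, 0.12, 115) [ 25.5 181.2  58. ] turn -123.4
```

View pics/m5r.png

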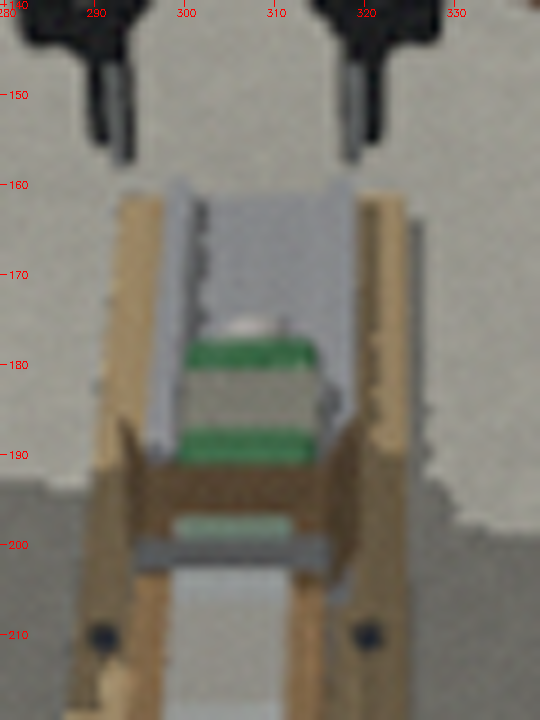

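Emit:
{"api": "send_rows", "payload": {
  "plan": [
    [0,18,6,-10.4,0,0],
    [0,36,12,-20.8,0,0],
    [0,54,18,-31.2,0,0],
    [0,72,24,-41.6,0,0],
    [5,90,29,-52,0,0],
    [10,108,35,-62.4,0,0],
    [15,126,41,-72.8,0,0],
    [20,145,47,-83.2,0,0],
    [25,163,53,-93.6,0,0],
    [25.5,181,58,-104,0,0]
  ]
}}

```text
clock: 12.25
tcp_pos: [0.6276, 0.005, 0.1197]
orientation: [0.706, -0.036, 0.707, 0.036]
wrist_force: [-0.2, -0.2, 0.6]
finger_gap: 0.0659
```

Emit:
{"api": "send_rows", "payload": {
  "plan": [
    [0,0,0,-10.4,0,0],
    [0,0,0,-19.4,0,0],
    [10,0,0,-19.4,0,0],
    [20,0,0,-19.4,0,0],
    [20,0,0,-19.4,0,0],
    [20,0,0,-19.4,0,0],
    [20,0,0,-19.4,0,0],
    [20,0,0,-19.4,0,0],
    [20,0,0,-19.4,0,0],
    [20,0,0,-19.4,0,0]
  ]
}}

```text
clock: 13.5
tcp_pos: [0.6275, 0.0053, 0.1004]
orientation: [0.69, -0.153, 0.69, 0.153]
wrist_force: [0.6, 0.1, 0.2]
finger_gap: 0.066
```

```bash
python3 - <<'E'
from mv import *
from ov import *
s,M=st()
dt=cam("top");ds=cam("side")
S=small(.628,.005,np.radians(-155))
fp=[s["tcp_pos"]+M[:,1]*k*.038-M[:,0]*.008 for k in(-1,1)]
print(proj(dt,fp),proj(ds,fp))
crop(dt,260,120,370,200,7,"pics/n1t.png",polys=lines(dt,S[:1]),pts=proj(dt,fp))
crop(ds,320,130,420,230,6,"pics/n1s.png",polys=lines(ds,S[:1]),pts=proj(ds,fp))
E
```

```text
t 13.5 tcp [0.6275 0.0053 0.1004] psi 114.96 gap 0.066 F [0.6 0.1 0.2] T [ 0.02 -0.03 -0.03] q [ -7.  27.  -2.  61.   0. -32.]
[[324.01998891 152.74359851]
 [299.41490448 163.28541374]] [[379.28144438 188.03850158]
 [362.31024432 174.69920132]]
```

View pics/n1t.png

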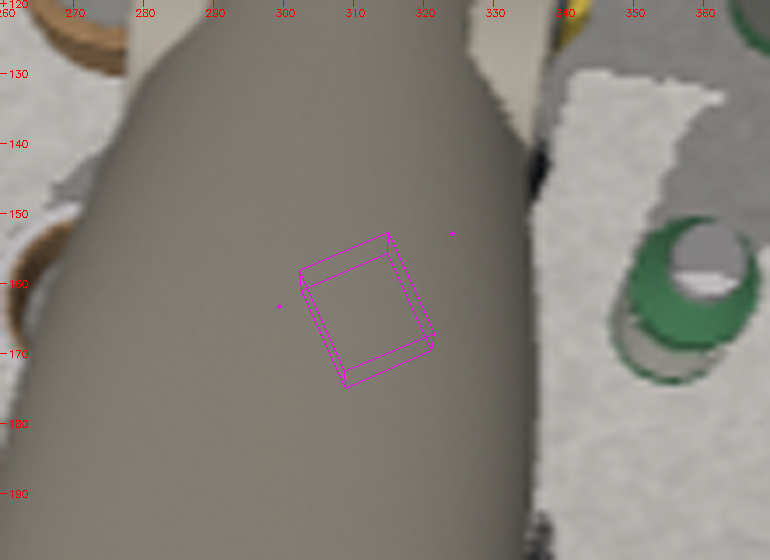

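View pics/n1s.png

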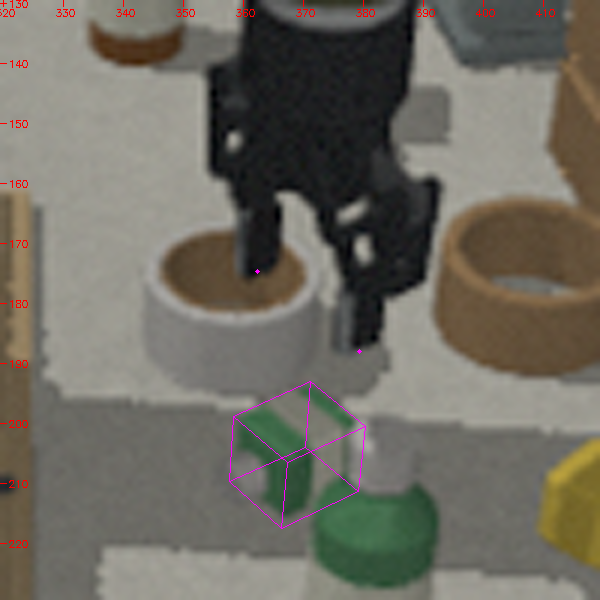

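Emit:
{"api": "send_rows", "payload": {
  "plan": [
    [18,0,0,0,0,0],
    [36,0,0,0,0,0],
    [54,0,0,0,0,0],
    [70,0,0,0,0,0],
    [82,0,0,0,0,0],
    [87,0,0,0,0,0],
    [87,0,0,0,0,0],
    [87,0,0,0,0,0],
    [87,0,0,0,0,0],
    [87,0,0,0,0,0]
  ]
}}

```text
clock: 14.85
tcp_pos: [0.6277, 0.0053, 0.0137]
orientation: [0.691, -0.153, 0.69, 0.153]
wrist_force: [0.1, -0.4, 0.6]
finger_gap: 0.0661
```

Emit:
{"api": "send_rows", "payload": {
  "plan": [
    [0,0,0,0,0,0],
    [0,0,0,0,0,0],
    [0,0,0,0,0,0],
    [0,0,0,0,0,0],
    [0,0,0,0,0,0],
    [0,0,0,0,0,0],
    [-5,0,0,0,0,0],
    [-20,0,0,0,0,0],
    [-60,0,0,0,0,0],
    [-90,0,0,0,0,0]
  ],
  "claw": 25,
  "newtons": 60
}}

```text
clock: 16.1
tcp_pos: [0.6276, 0.0053, 0.1053]
orientation: [0.691, -0.153, 0.69, 0.153]
wrist_force: [1.3, 0.1, -1.3]
finger_gap: 0.0414
```

```bash
python3 rel.py "(.628,.005,.103,115)" "(.4702,.177,.11,-8.4)";  python3 - <<'E'
from mv import *
st()
ds=cam("side")
crop(ds,320,130,420,230,6,"pics/n2s.png")
E
```

```text
(0.4702, 0.177, 0.11, -8.4) [ -7.  222.6 -70.3] turn 123.4
t 16.1 tcp [0.6276 0.0053 0.1053] psi 114.96 gap 0.0414 F [ 1.3  0.1 -1.3] T [ 0.02 -0.09  0.03] q [ -7.  27.  -2.  61.   0. -32.]
```

View pics/n2s.png

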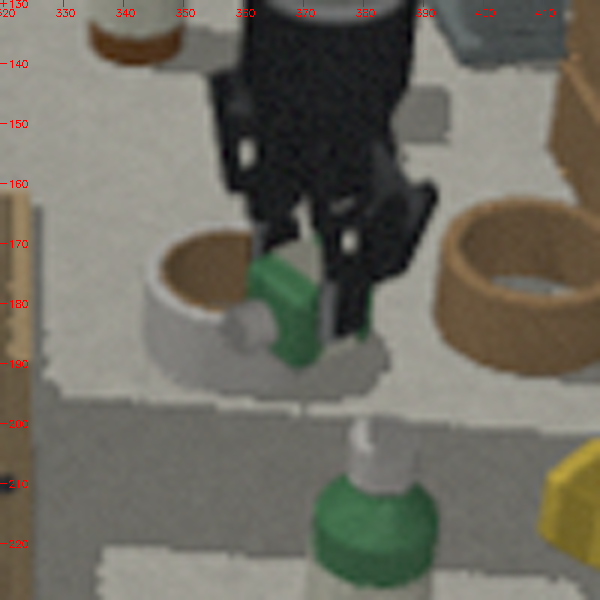

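Emit:
{"api": "send_rows", "payload": {
  "plan": [
    [-7,10,0,10.4,0,0],
    [-7,32,-6,20.8,0,0],
    [-7,54,-12,31.2,0,0],
    [-7,78,-20,41.6,0,0],
    [-7,102,-28,52,0,0],
    [-7,126,-36,62.4,0,0],
    [-7,150,-44,72.8,0,0],
    [-7,175,-52,83.2,0,0],
    [-7,200,-60,93.6,0,0],
    [-7,226,-68,104,0,0]
  ]
}}

```text
clock: 17.4
tcp_pos: [0.4696, 0.182, 0.1105]
orientation: [0.544, 0.452, 0.544, -0.452]
wrist_force: [0.1, 0.5, -1.3]
finger_gap: 0.0413
```

Emit:
{"api": "send_rows", "payload": {
  "plan": [
    [0,0,0,10.4,0,0],
    [0,0,0,19.4,0,0],
    [15,0,0,19.4,0,0],
    [35,0,0,19.4,0,0],
    [55,0,0,19.4,0,0],
    [65,0,0,19.4,0,0],
    [69,0,0,19.4,0,0],
    [69,0,0,19.4,0,0],
    [69,0,0,19.4,0,0],
    [69,0,0,19.4,0,0]
  ]
}}

```text
clock: 18.65
tcp_pos: [0.4709, 0.1817, 0.0419]
orientation: [0.462, 0.536, 0.462, -0.535]
wrist_force: [-0.1, -0.2, -1.1]
finger_gap: 0.0411
```

```bash
python3 - <<'E'
from mv import *
from ov import *
st()
ds=cam("side");dt=cam("top")
crop(ds,270,110,360,210,6,"pics/n3s.png")
crop(dt,200,170,330,260,6,"pics/n3t.png")
E
```

```text
t 18.65 tcp [0.4709 0.1817 0.0419] psi -8.43 gap 0.0411 F [-0.1 -0.2 -1.1] T [-0.04  0.01  0.05] q [ 12.  18. -25.  46.   0. 110.]
```

View pics/n3s.png

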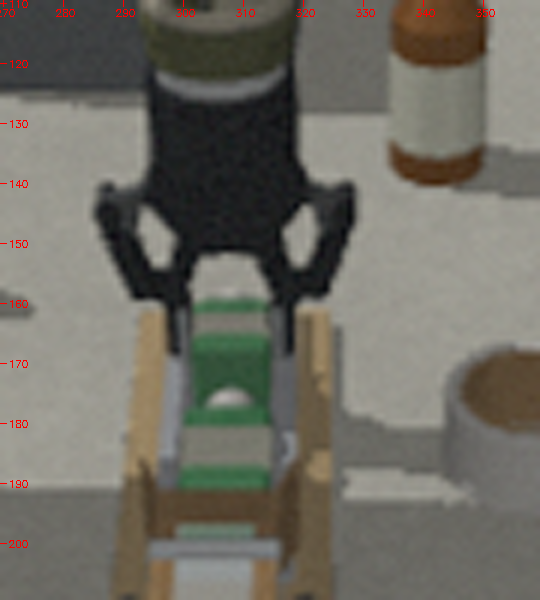

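View pics/n3t.png

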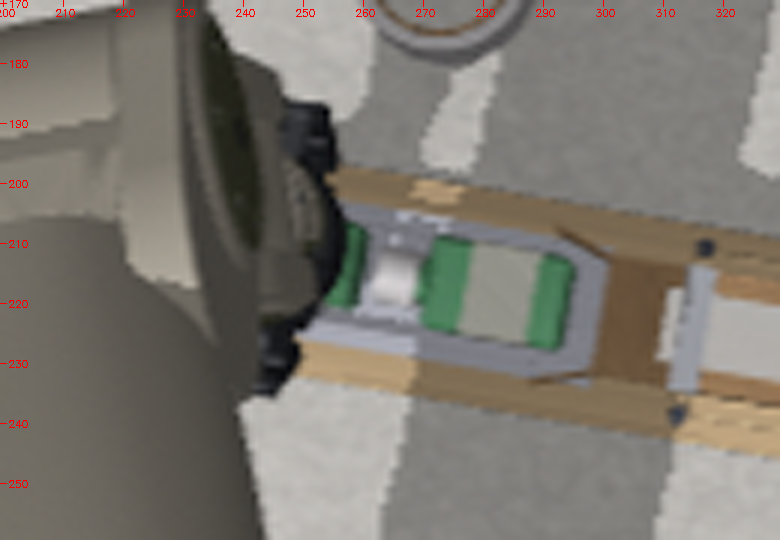

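Emit:
{"api": "send_rows", "payload": {
  "plan": [
    [3,0,0,0,0,0],
    [6,0,0,0,0,0],
    [9,0,0,0,0,0],
    [12,0,0,0,0,0],
    [14,0,0,0,0,0],
    [15.5,0,0,0,0,0],
    [15.5,0,0,0,0,0],
    [15.5,0,0,0,0,0],
    [15.5,0,0,0,0,0],
    [15.5,0,0,0,0,0]
  ]
}}

```text
clock: 20.0
tcp_pos: [0.4705, 0.1815, 0.0258]
orientation: [0.462, 0.535, 0.462, -0.535]
wrist_force: [0.1, 0.2, -1.9]
finger_gap: 0.0413
```

Emit:
{"api": "send_rows", "payload": {
  "plan": [
    [0,0,0,0,0,0],
    [0,0,0,0,0,0],
    [0,0,0,0,0,0],
    [0,0,0,0,0,0],
    [-10,0,0,0,0,0],
    [-30,0,0,0,0,0],
    [-55,0,0,0,0,0],
    [-80,0,0,0,0,0],
    [-110,0,0,0,0,0],
    [-140,0,0,0,0,0]
  ],
  "claw": 66
}}

```text
clock: 21.25
tcp_pos: [0.4703, 0.1815, 0.1675]
orientation: [0.462, 0.536, 0.462, -0.535]
wrist_force: [0.9, 0.1, 0.6]
finger_gap: 0.0658
```

```bash
python3 rel.py "(.4708,.1809,.1655,-8.4)" "(.6085,-.350,.14,2)"; python3 - <<'E'
from mv import *
from ov import *
st()
ds=cam("side");dt=cam("top")
crop(ds,270,110,360,210,6,"pics/n4s.png")
crop(dt,200,170,330,260,6,"pics/n4t.png")
E
```

```text
(0.6085, -0.35, 0.14, 2) [ 25.5 213.8 505.1] turn -10.4
t 21.25 tcp [0.4703 0.1815 0.1675] psi -8.43 gap 0.0658 F [0.9 0.1 0.6] T [ 0.02 -0.04 -0.07] q [ 12.  12. -15.  64.   0. 110.]
```

View pics/n4s.png

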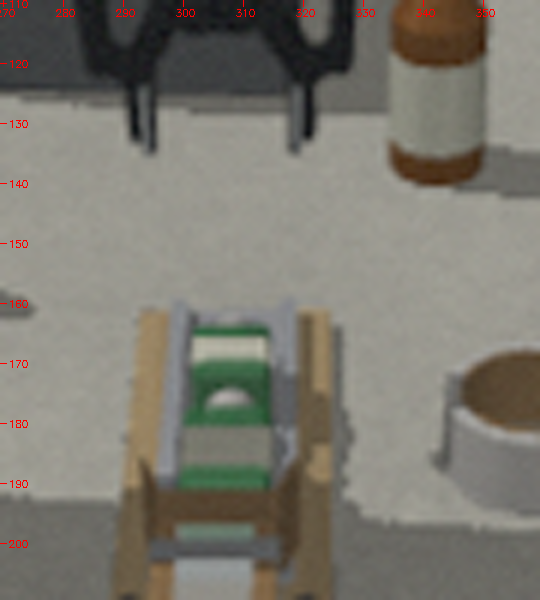

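Emit:
{"api": "send_rows", "payload": {
  "plan": [
    [-25,10,25,-1,0,0],
    [-50,25,65,-2,0,0],
    [-50,45,115,-3,0,0],
    [-50,68,165,-4,0,0],
    [-50,90,215,-5,0,0],
    [-50,112,265,-6,0,0],
    [-50,134,315,-7,0,0],
    [-50,156,365,-8,0,0],
    [-50,178,415,-9,0,0],
    [-50,200,465,-10,0,0]
  ]
}}

```text
clock: 22.6
tcp_pos: [0.6001, -0.3094, 0.2152]
orientation: [0.507, 0.493, 0.507, -0.493]
wrist_force: [0.7, 1.0, 0.4]
finger_gap: 0.0664
```

Emit:
{"api": "send_rows", "payload": {
  "plan": [
    [0,14,40,-0.4,0,0],
    [20,14,40,-0.4,0,0],
    [45,14,40,-0.4,0,0],
    [70,14,40,-0.4,0,0],
    [95,14,40,-0.4,0,0],
    [95,14,40,-0.4,0,0],
    [95,14,40,-0.4,0,0],
    [95,14,40,-0.4,0,0],
    [95,14,40,-0.4,0,0],
    [95,14,40,-0.4,0,0]
  ]
}}

```text
clock: 23.85
tcp_pos: [0.6154, -0.3476, 0.1214]
orientation: [0.509, 0.491, 0.508, -0.491]
wrist_force: [-0.0, -0.5, -0.9]
finger_gap: 0.0658
```

```bash
python3 - <<'E'
from mv import *
from ov import *
s,M=st()
ds=cam("side");dt=cam("top")
fp=[s["tcp_pos"]+M[:,1]*k*.038-M[:,0]*.008 for k in(-1,1)]
P=pusher(.6085,-.350,np.radians(-88))
crop(ds,350,220,450,370,5,"pics/q1s.png",polys=lines(ds,P),pts=proj(ds,fp))
crop(dt,380,130,490,200,7,"pics/q1t.png",polys=lines(dt,P),pts=proj(dt,fp))
E
```

```text
t 23.85 tcp [ 0.6154 -0.3476  0.1214] psi 1.97 gap 0.0658 F [-0.  -0.5 -0.9] T [ 0.01 -0.01 -0.01] q [-36.  35.  14.  69.   0.  52.]
```

View pics/q1s.png

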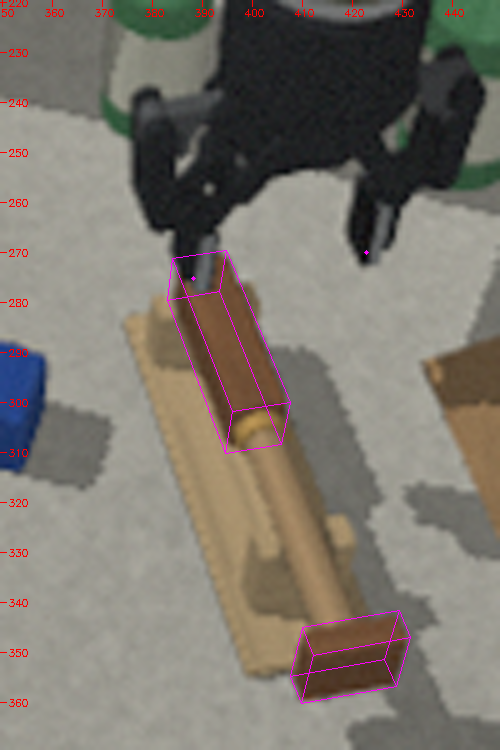

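View pics/q1t.png

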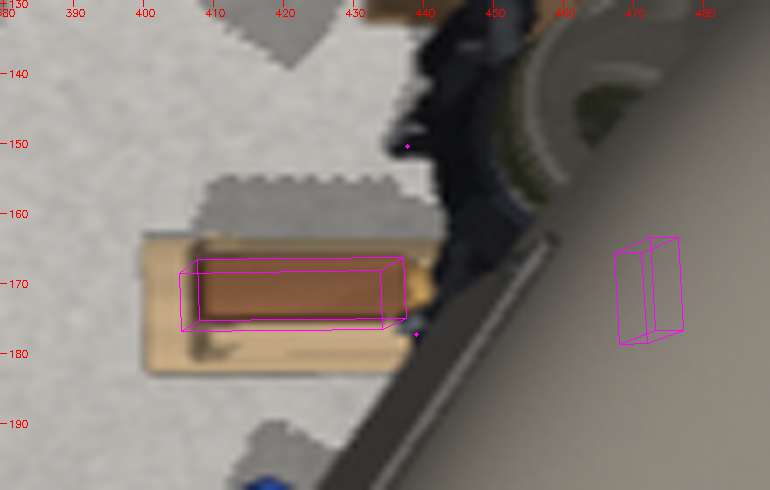

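Emit:
{"api": "send_rows", "payload": {
  "plan": [
    [10,-3,1,0,0,0],
    [25,-6,2,0,0,0],
    [45,-6,2,0,0,0],
    [65,-6,2,0,0,0],
    [80,-6,2,0,0,0],
    [90,-6,2,0,0,0],
    [94,-6,2,0,0,0],
    [94,-6,2,0,0,0],
    [94,-6,2,0,0,0],
    [94,-6,2,0,0,0]
  ]
}}

```text
clock: 25.2
tcp_pos: [0.6096, -0.3499, 0.0275]
orientation: [0.509, 0.491, 0.508, -0.491]
wrist_force: [-0.2, 0.6, -0.3]
finger_gap: 0.0659
```

```bash
python3 - <<'E'
from mv import *
st()
ds=cam("side")
crop(ds,350,220,450,370,5,"pics/q2s.png")
E
```

```text
t 25.2 tcp [ 0.6096 -0.3499  0.0275] psi 1.96 gap 0.0659 F [-0.2  0.6 -0.3] T [ 0.01 -0.02 -0.  ] q [-36.  38.   6.  58.   0.  52.]
```

View pics/q2s.png

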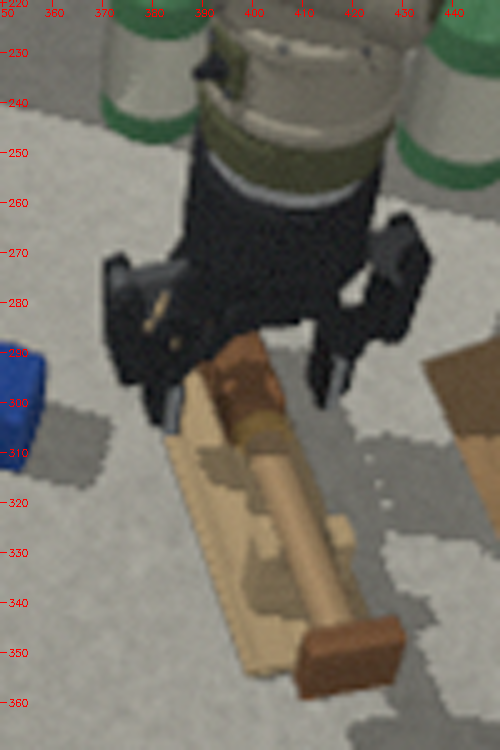

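Straddling the handle. Close without lifting.

Emit:
{"api": "send_rows", "payload": {
  "plan": [
    [0,0,0,0,0,0],
    [0,0,0,0,0,0],
    [0,0,0,0,0,0],
    [0,0,0,0,0,0],
    [0,0,0,0,0,0],
    [0,0,0,0,0,0],
    [0,0,0,0,0,0],
    [0,0,0,0,0,0],
    [0,0,0,0,0,0],
    [0,0,0,0,0,0]
  ],
  "claw": 10,
  "newtons": 100
}}

```text
clock: 26.5
tcp_pos: [0.6094, -0.3497, 0.0271]
orientation: [0.509, 0.491, 0.508, -0.491]
wrist_force: [0.1, -0.6, 6.0]
finger_gap: 0.0249
```

```bash
python3 mv.py "(.6095,-.35,.2,2)"
```

```text
t 26.5 tcp [ 0.6094 -0.3497  0.0271] psi 1.96 gap 0.0249 F [ 0.1 -0.6  6. ] T [0.04 0.03 0.02] q [-36.  38.   6.  58.   0.  52.]
(0.6095, -0.35, 0.2, 2) shift [-172.9    0.2    0.3] rot [-0.  0. -0.]
```

```bash
python3 - <<'E'
from mv import Rt
import numpy as np
p=np.array([.4708,.1809,.1655])
p=p+Rt(-8.4)@np.array([-50,200,465])/1e3; p=p+Rt(1.6)@np.array([95,14,40])/1e3; p=p+Rt(2)@np.array([94,-6,2])/1e3
print(p.round(4))
E
python3 -c "
from cr import *
print(at(-.330),at(-.340))"
```

```text
[ 0.6099 -0.3501  0.0265]
[0.4974 0.361 ] [0.4989 0.3709]
```

Emit:
{"api": "send_rows", "payload": {
  "plan": [
    [-5,0,0,0,0,0],
    [-15,0,0,0,0,0],
    [-30,0,0,0,0,0],
    [-50,0,0,0,0,0],
    [-70,0,0,0,0,0],
    [-95,0,0,0,0,0],
    [-120,0,0,0,0,0],
    [-145,0,0,0,0,0],
    [-170,0,0,0,0,0],
    [-170,0,0,0,0,0]
  ]
}}

```text
clock: 27.75
tcp_pos: [0.6104, -0.3505, 0.2003]
orientation: [0.511, 0.492, 0.506, -0.491]
wrist_force: [0.5, -0.4, -1.0]
finger_gap: 0.0247
```

```bash
python3 - <<'E'
from mv import *
s,M=st()
ds=cam("side")
cv2.imwrite("pics/q3s.png",ds["frame"])
E
python3 rel.py "(.6093,-.3503,.1965,2)" "(.4988,.3709,.1965,-8.4)" "(.4988,.3709,.025,-8.4)"
```

```text
t 27.75 tcp [ 0.6104 -0.3505  0.2003] psi 1.97 gap 0.0247 F [ 0.5 -0.4 -1. ] T [ 0.04  0.05 -0.07] q [-36.  33.  22.  78.   0.  52.]
(0.4988, 0.3709, 0.1965, -8.4) [   0.   -85.3 -724.6] turn 10.4
(0.4988, 0.3709, 0.025, -8.4) [ 171.5  -85.3 -724.6] turn 10.4
```

View pics/q3s.png

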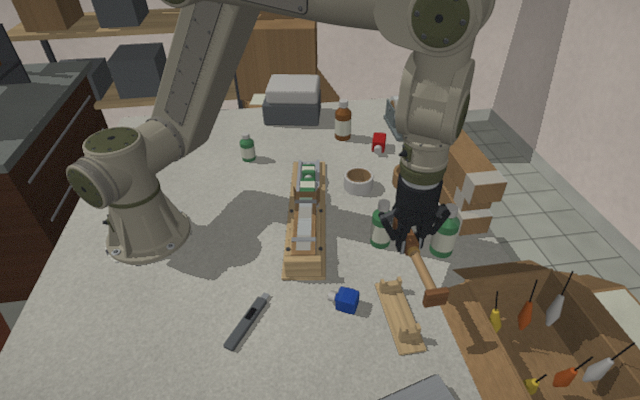

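```bash
python3 - <<'E'
from h import *
dt=cam("top");ds=cam("side")
crop(dt,140,135,215,295,4,"pics/r1.png")
print(back(dt,[(154,149)],.15),back(dt,[(188,281)],.1),back(ds,[(343,137)],0.0)+[0,.03,0],back(ds,[(248,159)],0)+[0,.024,0])
E
```

```text
[[0.63259885 0.43108059 0.15      ]] [[0.27884662 0.33582655 0.1       ]] [[0.63283002 0.47015542 0.        ]] [[0.27353834 0.3683489  0.        ]]
```

Emit:
{"api": "send_rows", "payload": {
  "plan": [
    [0,-4,-35,0,0,0],
    [0,-10,-90,0,0,0],
    [0,-17,-145,1,0,0],
    [0,-24,-200,2,0,0],
    [0,-30,-255,3,0,0],
    [0,-36,-310,4,0,0],
    [0,-43,-365,5,0,0],
    [0,-50,-420,6,0,0],
    [0,-56,-475,7,0,0],
    [0,-62,-525,8,0,0]
  ]
}}

```text
clock: 29.15
tcp_pos: [0.5278, 0.1747, 0.1955]
orientation: [-0.472, -0.525, -0.473, 0.526]
wrist_force: [0.5, -0.5, -1.7]
finger_gap: 0.0246
```

```bash
python3 - <<'E'
from mv import *
import numpy as np
p=np.array([.6099,-.3501,.1965])+Rt(2)@np.array([0,-62,-525])/1e3
print(p)
E
python3 mv.py "(.4989,.3709,.1965,-8.4)"
```

```text
[0.52961553 0.17241642 0.1965    ]
t 29.15 tcp [0.5278 0.1747 0.1955] psi -6.05 gap 0.0246 F [ 0.5 -0.5 -1.7] T [ 0.04 -0.    0.02] q [ 10.  17.  -4.  69.   0. 106.]
(0.4989, 0.3709, 0.1965, -8.4) shift [  -1.   -49.4 -192. ] rot [2.4 0.  0.1]
```

View pics/r1.png

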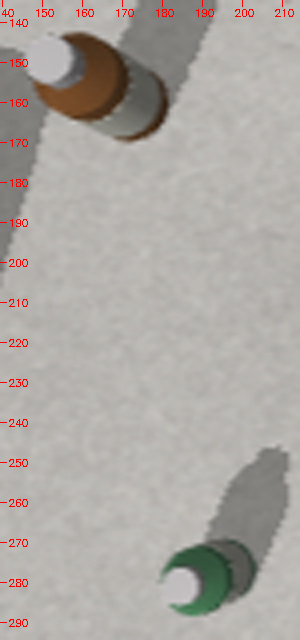

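```bash
python3 rel.py "(.5296,.1724,.1965,-6)" "(.4989,.3709,.1965,-8.4)" 
```

```text
(0.4989, 0.3709, 0.1965, -8.4) [   0.   -51.3 -194.2] turn 2.4
```

Emit:
{"api": "send_rows", "payload": {
  "plan": [
    [0,-11,-45,0.6,0,0],
    [0,-24,-90,1.2,0,0],
    [0,-37,-140,1.8,0,0],
    [0,-47,-180,2.4,0,0],
    [25,-51.5,-194,2.4,0,0],
    [60,-51.5,-194,2.4,0,0],
    [95,-51.5,-194,2.4,0,0],
    [122,-51.5,-194,2.4,0,0],
    [122,-51.5,-194,2.4,0,0],
    [122,-51.5,-194,2.4,0,0]
  ]
}}

```text
clock: 30.4
tcp_pos: [0.4985, 0.3713, 0.0752]
orientation: [0.462, 0.535, 0.462, -0.535]
wrist_force: [-1.0, 0.4, -0.0]
finger_gap: 0.0249
```

```bash
python3 - <<'E'
from mv import *
from ov import *
s,M=st()
ds=cam("side");dt=cam("top")
P=pusher(.4989,.3709,np.radians(-98.4),z=.0745+.0195)
crop(ds,270,90,360,210,5,"pics/u1s.png",polys=lines(ds,P))
crop(dt,170,170,310,250,5,"pics/u1t.png",polys=lines(dt,P))
E
```

```text
t 30.4 tcp [0.4985 0.3713 0.0752] psi -8.44 gap 0.0249 F [-1.   0.4 -0. ] T [ 0.05 -0.02 -0.01] q [ 29.  28.  -5.  57.   0. 128.]
```

View pics/u1s.png

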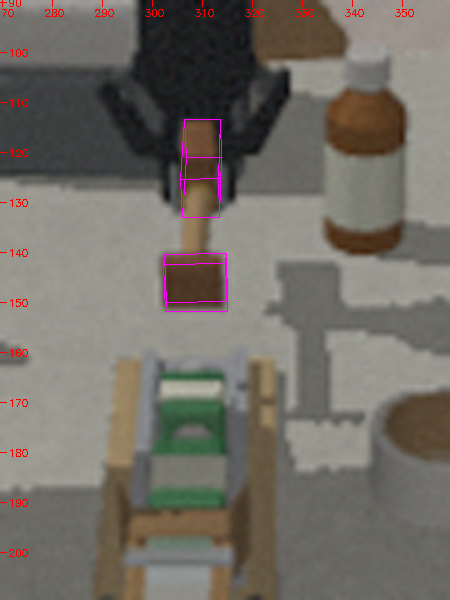

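View pics/u1t.png

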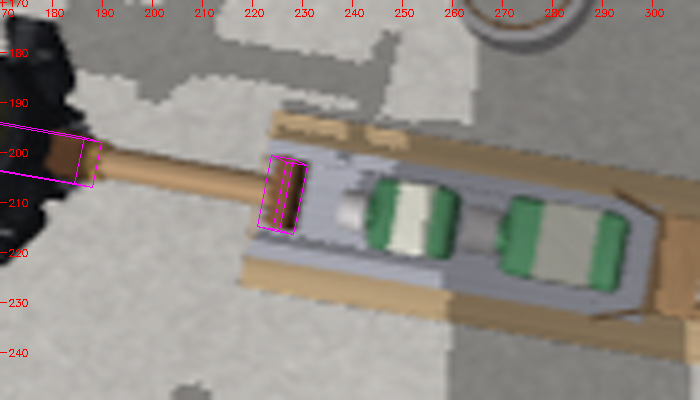

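Emit:
{"api": "send_rows", "payload": {
  "plan": [
    [15,0,0,0,0,0],
    [30,0,0,0,0,0],
    [42,0,0,0,0,0],
    [49,0,0,0,0,0],
    [49.5,0,0,0,0,0],
    [49.5,0,10,0,0,0],
    [49.5,0,22,0,0,0],
    [49.5,0,34,0,0,0],
    [49.5,0,46,0,0,0],
    [49.5,0,58,0,0,0]
  ]
}}

```text
clock: 31.75
tcp_pos: [0.49, 0.3131, 0.0256]
orientation: [0.462, 0.536, 0.462, -0.535]
wrist_force: [0.6, 1.6, -1.4]
finger_gap: 0.0248
```

```bash
python3 - <<'E'
from mv import *
s,M=st()
ds=cam("side");dt=cam("top")
crop(ds,270,100,360,220,5,"pics/u2s.png")
crop(dt,200,170,340,250,5,"pics/u2t.png")
E
```

```text
t 31.75 tcp [0.49   0.3131 0.0256] psi -8.45 gap 0.0248 F [ 0.6  1.6 -1.4] T [ 0.29 -0.03 -0.  ] q [ 25.  27. -15.  48.   0. 123.]
```

View pics/u2s.png

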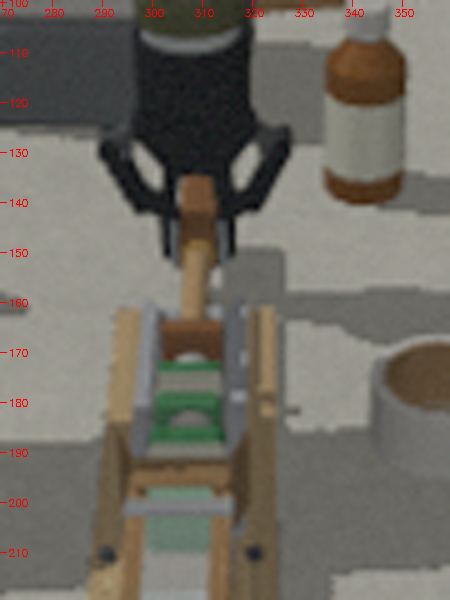

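View pics/u2t.png

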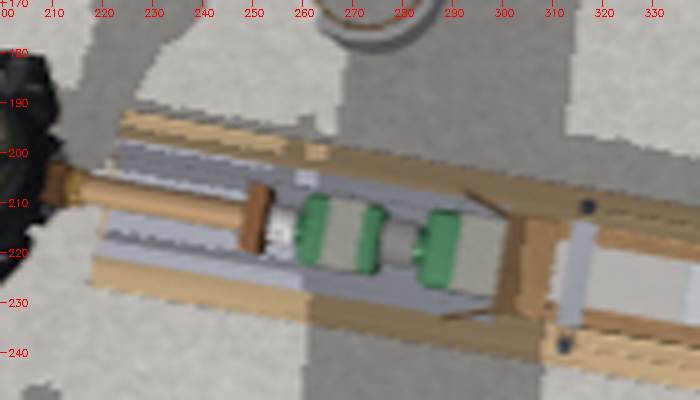

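Emit:
{"api": "send_rows", "payload": {
  "plan": [
    [0,0,10,0,0,0],
    [0,0,20,0,0,0],
    [0,0,30,0,0,0],
    [0,0,40,0,0,0],
    [0,0,50,0,0,0],
    [0,0,60,0,0,0],
    [0,0,70,0,0,0],
    [0,0,80,0,0,0],
    [0,0,90,0,0,0],
    [0,0,100,0,0,0]
  ]
}}

```text
clock: 33.1
tcp_pos: [0.4759, 0.2161, 0.0258]
orientation: [0.461, 0.537, 0.463, -0.534]
wrist_force: [-0.2, 8.8, 0.2]
finger_gap: 0.0247
```

```bash
python3 - <<'E'
from mv import *
s,M=st()
ds=cam("side");dt=cam("top")
crop(ds,270,130,350,280,5,"pics/u3s.png")
crop(dt,220,170,400,260,4,"pics/u3t.png")
E
```

```text
t 33.1 tcp [0.4759 0.2161 0.0258] psi -8.41 gap 0.0247 F [-0.2  8.8  0.2] T [ 1.55 -0.02 -0.15] q [ 15.  21. -24.  45.   0. 114.]
```

View pics/u3s.png

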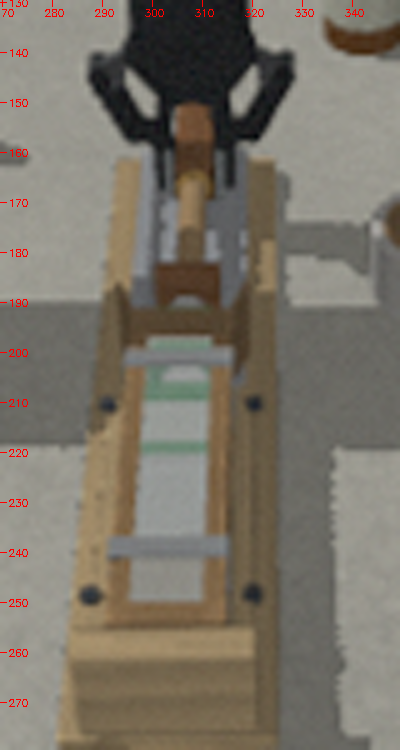

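View pics/u3t.png

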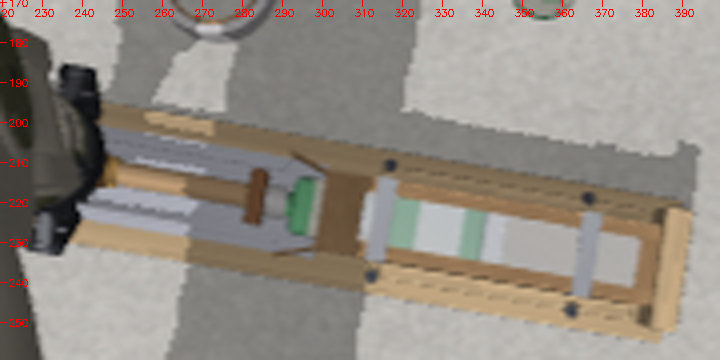

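Emit:
{"api": "send_rows", "payload": {
  "plan": [
    [0,0,9,0,0,0],
    [0,0,18,0,0,0],
    [0,0,27,0,0,0],
    [0,0,36,0,0,0],
    [0,0,45,0,0,0],
    [0,0,54,0,0,0],
    [0,0,63,0,0,0],
    [0,0,72,0,0,0],
    [0,0,81,0,0,0],
    [0,0,90,0,0,0]
  ]
}}

```text
clock: 34.45
tcp_pos: [0.4622, 0.1271, 0.0255]
orientation: [0.461, 0.536, 0.463, -0.534]
wrist_force: [0.0, 8.7, -0.3]
finger_gap: 0.0246
```

```bash
python3 - <<'E'
from mv import *
s,M=st()
ds=cam("side");dt=cam("top")
crop(ds,270,130,350,280,5,"pics/u4s.png")
crop(dt,220,170,400,260,4,"pics/u4t.png")
E
```

```text
t 34.45 tcp [0.4622 0.1271 0.0255] psi -8.38 gap 0.0246 F [ 0.   8.7 -0.3] T [ 1.45 -0.12 -0.12] q [  6.  17. -30.  43.   0. 104.]
```

View pics/u4s.png

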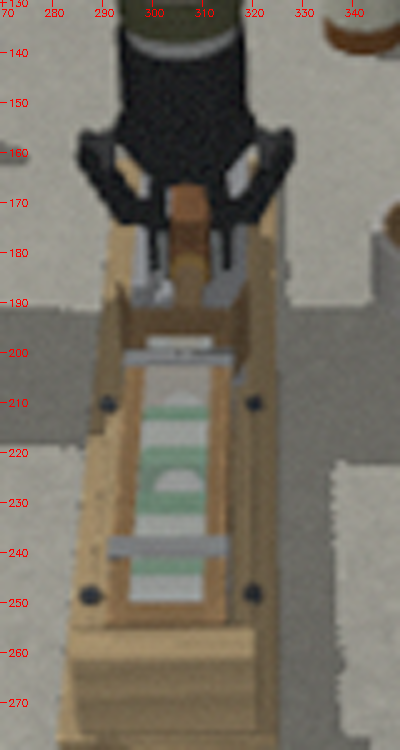

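View pics/u4t.png

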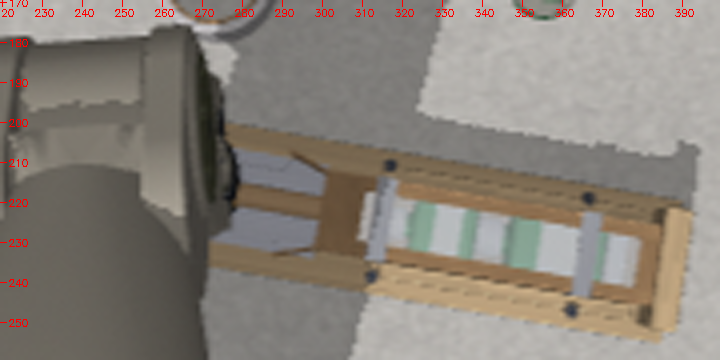

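Emit:
{"api": "send_rows", "payload": {
  "plan": [
    [0,0,4,0,0,0],
    [0,0,8,0,0,0],
    [0,0,12,0,0,0],
    [0,0,16,0,0,0],
    [0,0,19,0,0,0],
    [0,0,21,0,0,0],
    [0,0,22,0,0,0],
    [0,0,23,0,0,0],
    [0,0,23,0,0,0],
    [0,0,23,0,0,0]
  ]
}}

```text
clock: 35.8
tcp_pos: [0.459, 0.1058, 0.0256]
orientation: [0.461, 0.537, 0.464, -0.533]
wrist_force: [0.4, 13.1, -0.4]
finger_gap: 0.0246
```

```bash
python3 mv.py
```

```text
t 35.8 tcp [0.459  0.1058 0.0256] psi -8.35 gap 0.0246 F [ 0.4 13.1 -0.4] T [ 2.36 -0.1  -0.2 ] q [  3.  16. -31.  42.   0. 101.]
```

Emit:
{"api": "send_rows", "payload": {
  "plan": [
    [0,0,0.5,0,0,0],
    [0,0,1,0,0,0],
    [0,0,1,0,0,0],
    [0,0,1,0,0,0],
    [0,0,1,0,0,0],
    [0,0,1,0,0,0],
    [0,0,1,0,0,0],
    [0,0,1,0,0,0],
    [0,0,1,0,0,0],
    [0,0,1,0,0,0]
  ]
}}

```text
clock: 37.05
tcp_pos: [0.4591, 0.1058, 0.0258]
orientation: [0.461, 0.537, 0.464, -0.533]
wrist_force: [0.7, 16.4, 1.7]
finger_gap: 0.0242
```

```bash
python3 - <<'E'
from mv import *
s,M=st()
ds=cam("side");dt=cam("top")
crop(ds,270,180,350,280,7,"pics/u5s.png")
crop(dt,290,180,400,260,6,"pics/u5t.png")
E
```

```text
t 37.05 tcp [0.4591 0.1058 0.0258] psi -8.31 gap 0.0242 F [ 0.7 16.4  1.7] T [ 3.03 -0.1  -0.27] q [  3.  16. -31.  42.   0. 101.]
```

View pics/u5s.png

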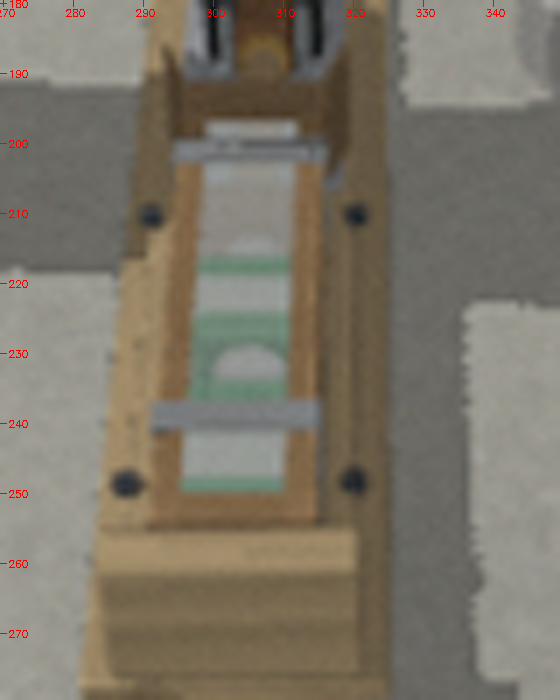

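View pics/u5t.png

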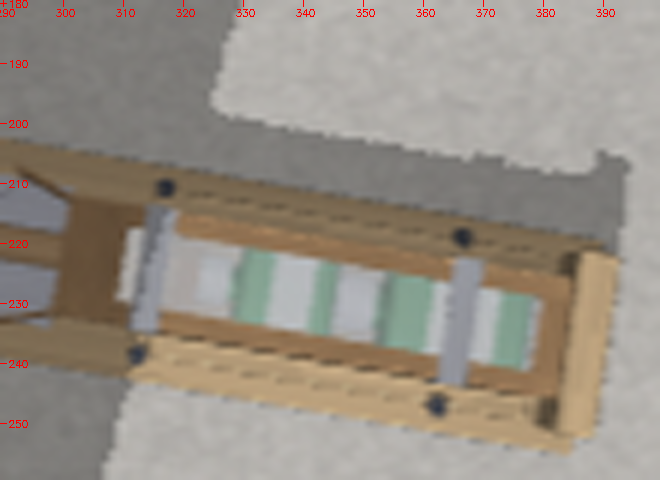

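```bash
python3 - <<'E'
from ov import *
from cr import *
dt=cam("top");ds=cam("side")
for a in(.231,.161,.136,.068+.0):
    for z in(.058,):
        print(a,proj(dt,[*at(a),z]),proj(ds,[*at(a),z]))
p=back(dt,[(378.7,234.5)],.058)[0][:2]; print((p-m)@u)
# cradle check: board trough-end edge mid and closed end of end block
p=back(dt,[(221,209)],.01)[0][:2]; print((p-m)@u)
E
```

```text
0.231 [[378.49945517 234.87021703]] [[304.13485802 253.70499707]]
0.161 [[354.83321074 230.86157687]] [[305.09873001 233.83377017]]
0.136 [[346.34941316 229.44372799]] [[305.39921519 227.20973276]]
0.068 [[323.35683838 225.51646969]] [[306.24872748 210.41500355]]
0.23138991061328196
-0.2457254517817746
```

Emit:
{"api": "send_rows", "payload": {
  "plan": [
    [0,0,-5,0,0,0],
    [0,0,-20,0,0,0],
    [0,0,-45,0,0,0],
    [0,0,-75,0,0,0],
    [0,0,-110,0,0,0],
    [0,0,-145,0,0,0],
    [0,0,-180,0,0,0],
    [0,0,-215,0,0,0],
    [0,0,-245,0,0,0],
    [0,0,-272,0,0,0]
  ]
}}

```text
clock: 38.5
tcp_pos: [0.4982, 0.3726, 0.0248]
orientation: [-0.462, -0.535, -0.462, 0.536]
wrist_force: [1.3, -0.3, -0.3]
finger_gap: 0.025
```

Emit:
{"api": "send_rows", "payload": {
  "plan": [
    [-5,0,0,0,0,0],
    [-25,0,0,0,0,0],
    [-50,0,0,0,0,0],
    [-80,0,0,0,0,0],
    [-110,0,0,0,0,0],
    [-140,0,0,0,0,0],
    [-165,0,0,0,0,0],
    [-171.5,0,0,0,0,0],
    [-171.5,0,0,0,0,0],
    [-171.5,0,0,0,0,0]
  ]
}}

```text
clock: 39.75
tcp_pos: [0.4977, 0.3707, 0.1953]
orientation: [-0.462, -0.535, -0.462, 0.536]
wrist_force: [-0.2, 0.1, -1.1]
finger_gap: 0.0248
```

```bash
python3 mv.py;python3 rel.py "(.4989,.3709,.1965,-8.4)" "(.6099,-.3501,.1965,2)"; python3 - <<'E'
from mv import *
from ov import *
s,M=st()
ds=cam("side");dt=cam("top")
P=pusher(.4989,.3709,np.radians(-98.4),z=.1965+.0195)
crop(ds,270,30,360,280,3,"pics/v1s.png",polys=lines(ds,P))
crop(dt,140,170,400,260,3,"pics/v1t.png",polys=lines(dt,P))
E
```

```text
t 39.75 tcp [0.4977 0.3707 0.1953] psi -8.45 gap 0.0248 F [-0.2  0.1 -1.1] T [0.05 0.01 0.02] q [ 29.  24.   6.  72.  -0. 128.]
(0.6099, -0.3501, 0.1965, 2) [  0.  215.1 697.1] turn -10.4
t 39.75 tcp [0.4977 0.3707 0.1953] psi -8.45 gap 0.0248 F [-0.2  0.1 -1.1] T [0.05 0.01 0.02] q [ 29.  24.   6.  72.  -0. 128.]
```

View pics/v1s.png

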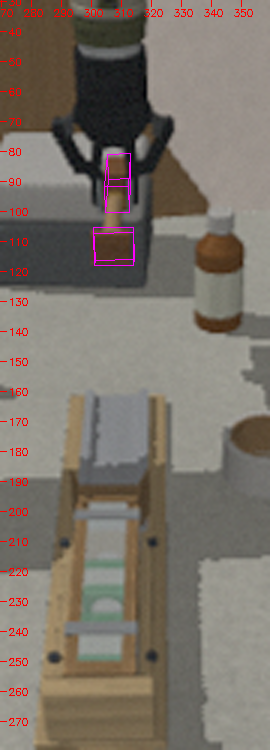

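View pics/v1t.png

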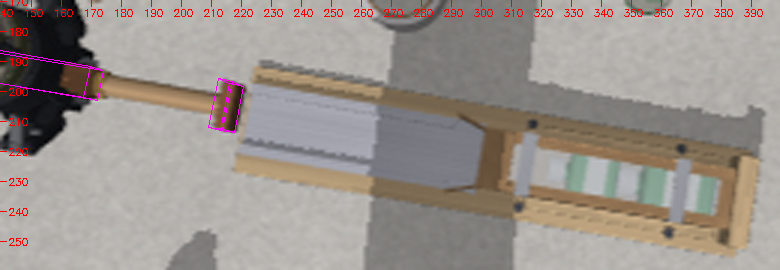

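Emit:
{"api": "send_rows", "payload": {
  "plan": [
    [0,11,35,-0.5,0,0],
    [0,28,90,-1,0,0],
    [0,45,145,-2,0,0],
    [0,62,200,-3,0,0],
    [0,79,255,-4,0,0],
    [0,96,310,-5,0,0],
    [0,113,365,-6,0,0],
    [0,130,420,-7,0,0],
    [0,145,470,-8,0,0],
    [0,160,520,-9,0,0]
  ]
}}

```text
clock: 41.1
tcp_pos: [0.5801, -0.1682, 0.196]
orientation: [0.502, 0.497, 0.503, -0.498]
wrist_force: [0.2, -0.5, -1.1]
finger_gap: 0.0248
```

```bash
python3 - <<'E'
from mv import *
p=np.array([.4989,.3709,.1965])+Rt(-8.4)@np.array([0,160,520])/1e3
print(p); M=Rt(.6); print(M.T@(np.array([.6099,-.3501,.1965])-p)*1e3); st()
E
```

```text
[ 0.5812204 -0.1668949  0.1965   ]
[  0.          26.75954478 183.49538363]
t 41.1 tcp [ 0.5801 -0.1682  0.196 ] psi 0.58 gap 0.0248 F [ 0.2 -0.5 -1.1] T [0.   0.01 0.04] q [-24.  22.   3.  72.   0.  66.]
```

Emit:
{"api": "send_rows", "payload": {
  "plan": [
    [0,7,45,-0.4,0,0],
    [0,14,95,-0.8,0,0],
    [0,21,140,-1.2,0,0],
    [0,26,175,-1.4,0,0],
    [0,27,183.5,-1.4,0,0],
    [30,27,183.5,-1.4,0,0],
    [60,27,183.5,-1.4,0,0],
    [90,27,183.5,-1.4,0,0],
    [110,27,183.5,-1.4,0,0],
    [110,27,183.5,-1.4,0,0]
  ]
}}

```text
clock: 42.35
tcp_pos: [0.6077, -0.3476, 0.0842]
orientation: [0.507, 0.491, 0.511, -0.491]
wrist_force: [-0.4, -0.7, -0.3]
finger_gap: 0.0243
```

Emit:
{"api": "send_rows", "payload": {
  "plan": [
    [0,0,0,0,0,0],
    [0,0,0,0,0,0],
    [0,0,0,0,0,0],
    [0,0,0,0,0,0],
    [0,0,0,0,0,0],
    [0,0,0,0,0,0],
    [0,0,0,0,0,0],
    [0,0,0,0,0,0],
    [0,0,0,0,0,0],
    [0,0,0,0,0,0]
  ]
}}

```text
clock: 43.6
tcp_pos: [0.6092, -0.3498, 0.0868]
orientation: [0.508, 0.491, 0.508, -0.491]
wrist_force: [-0.2, -0.5, -1.5]
finger_gap: 0.0248
```

```bash
python3 - <<'E'
from mv import *
from ov import *
s,M=st()
ds=cam("side")
st()
P=pusher(.6095,-.350,np.radians(-88),z=.0865+.0195)
crop(ds,350,220,450,370,5,"pics/w1s.png",polys=lines(ds,P))
E
```

```text
t 43.6 tcp [ 0.6092 -0.3498  0.0868] psi 1.96 gap 0.0248 F [-0.2 -0.5 -1.5] T [ 0.03 -0.06  0.  ] q [-36.  36.  10.  65.   0.  52.]
t 43.65 tcp [ 0.6092 -0.3498  0.0868] psi 1.96 gap 0.0248 F [ 0.3  0.4 -0.6] T [0.09 0.04 0.04] q [-36.  36.  10.  65.   0.  52.]
```

View pics/w1s.png

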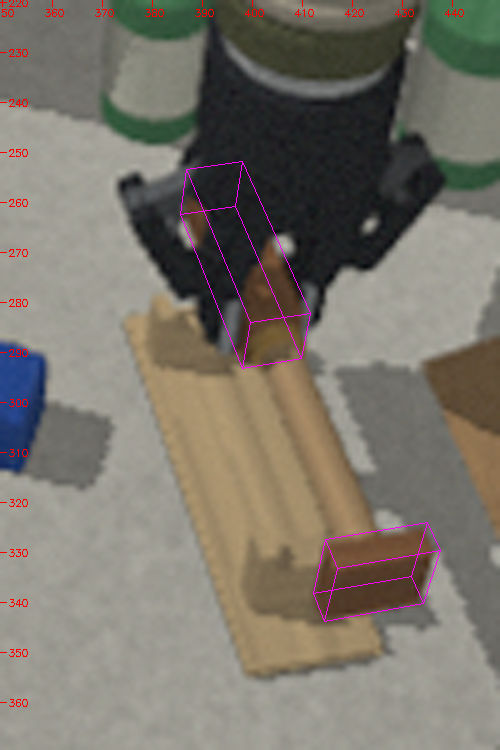

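Emit:
{"api": "send_rows", "payload": {
  "plan": [
    [10,0,0,0,0,0],
    [20,0,0,0,0,0],
    [30,0,0,0,0,0],
    [38,0,0,0,0,0],
    [45,0,0,0,0,0],
    [51,0,0,0,0,0],
    [56,0,0,0,0,0],
    [59,0,0,0,0,0],
    [59.5,0,0,0,0,0],
    [59.5,0,0,0,0,0]
  ]
}}

```text
clock: 44.9
tcp_pos: [0.6093, -0.3498, 0.0275]
orientation: [0.509, 0.491, 0.508, -0.491]
wrist_force: [0.8, -0.7, -0.6]
finger_gap: 0.0247
```

```bash
python3 - <<'E'
from mv import *
s,M=st()
ds=cam("side")
crop(ds,350,220,450,370,5,"pics/w2s.png")
E
```

```text
t 44.9 tcp [ 0.6093 -0.3498  0.0275] psi 1.96 gap 0.0247 F [ 0.8 -0.7 -0.6] T [ 0.07  0.   -0.  ] q [-36.  38.   6.  58.   0.  52.]
```

View pics/w2s.png

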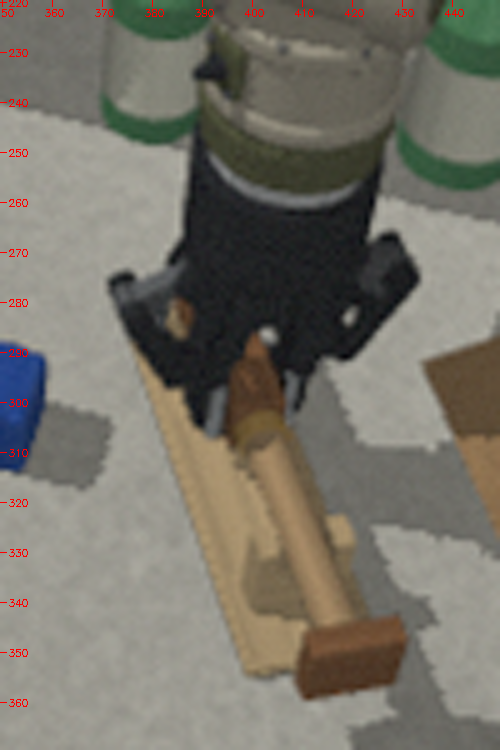

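Same as the "before" picture. Now release and rise.

Emit:
{"api": "send_rows", "payload": {
  "plan": [
    [0.5,0,0,0,0,0],
    [0.5,0,0,0,0,0],
    [0.5,0,0,0,0,0],
    [0.5,0,0,0,0,0],
    [0.5,0,0,0,0,0],
    [-10,0,0,0,0,0],
    [-30,0,0,0,0,0],
    [-60,0,0,0,0,0],
    [-100,0,0,0,0,0],
    [-150,0,0,0,0,0]
  ],
  "claw": 66
}}

```text
clock: 46.2
tcp_pos: [0.6087, -0.3494, 0.1784]
orientation: [0.508, 0.491, 0.509, -0.491]
wrist_force: [0.0, -0.8, -0.2]
finger_gap: 0.0661
```

Emit:
{"api": "send_rows", "payload": {
  "plan": [
    [-20,0,-30,0,0,0],
    [-30,0,-80,0,0,0],
    [-30,-20,-130,0,0,0],
    [-30,-50,-180,0,0,0],
    [-30,-80,-230,0,0,0],
    [-30,-110,-240,0,0,0],
    [-30,-120,-240,0,0,0],
    [-30,-120,-240,0,0,0],
    [-30,-120,-240,0,0,0],
    [-30,-120,-240,0,0,0]
  ]
}}

```text
clock: 47.45
tcp_pos: [0.4819, -0.1147, 0.2071]
orientation: [0.508, 0.492, 0.508, -0.491]
wrist_force: [-0.1, 0.3, -0.4]
finger_gap: 0.0659
```

```bash
python3 - <<'E'
from mv import *
s,M=st()
ds=cam("side");dt=cam("top")
cv2.imwrite("pics/x1s.png",ds["frame"]);cv2.imwrite("pics/x1t.png",dt["frame"])
crop(ds,350,220,450,370,5,"pics/x2s.png")
crop(dt,390,150,490,190,8,"pics/x2t.png")
E
```

```text
t 47.45 tcp [ 0.4819 -0.1147  0.2071] psi 1.92 gap 0.0659 F [-0.1  0.3 -0.4] T [ 0.01  0.05 -0.01] q [-23.  10. -12.  69.   0.  65.]
```

View pics/x1s.png

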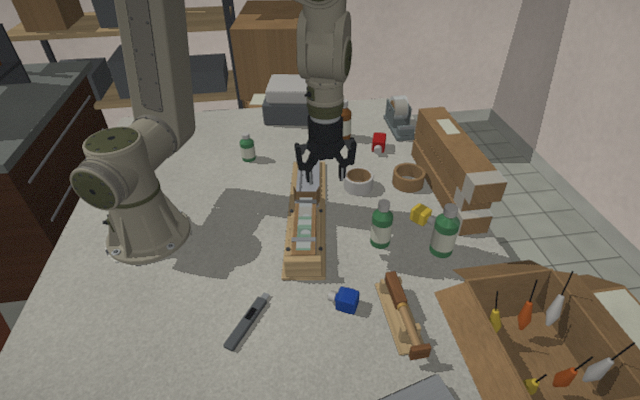

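View pics/x1t.png

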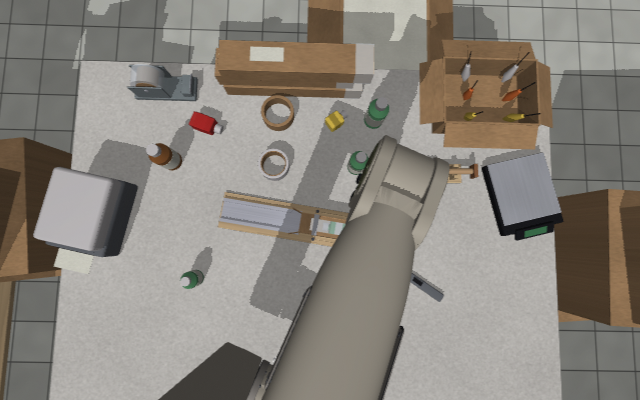

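View pics/x2s.png

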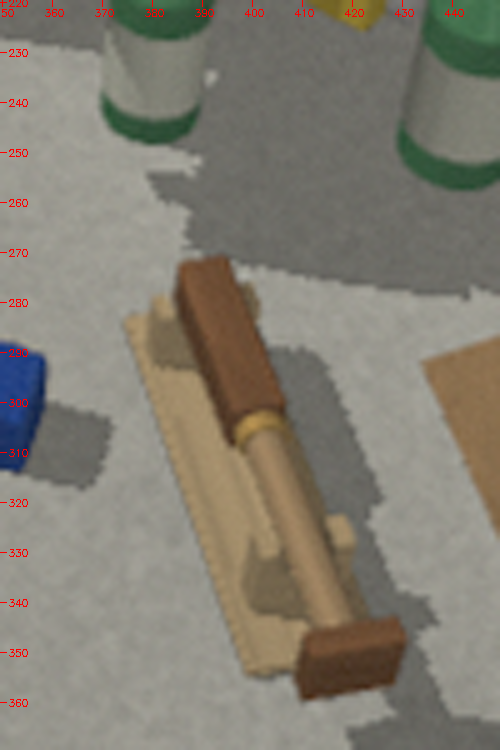

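View pics/x2t.png

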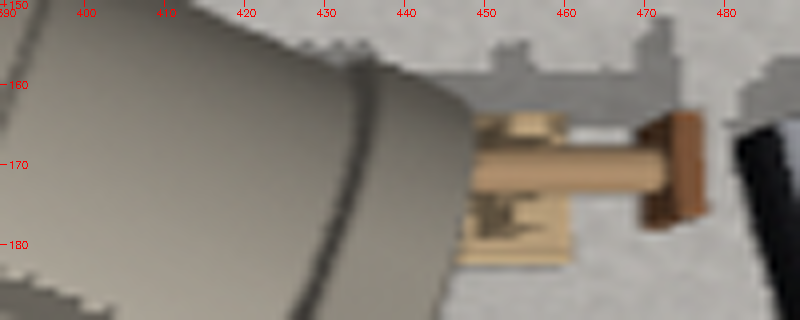

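The pusher lies on its rest at the same pixels as at the start: foot at (475,170) in the top view, (418,348) in the side view. The bystanders are unmoved and the arm is clear, so I hand in.

```bash
python3 - <<'E'
from mv import *
ds=cam("side"); crop(ds,270,180,350,280,7,"pics/y1s.png")
print(job.hand_in()); st()
E
```

```text
the job is handed in; nothing more can be done
None
the job is handed in; nothing more can be done
```

View pics/y1s.png

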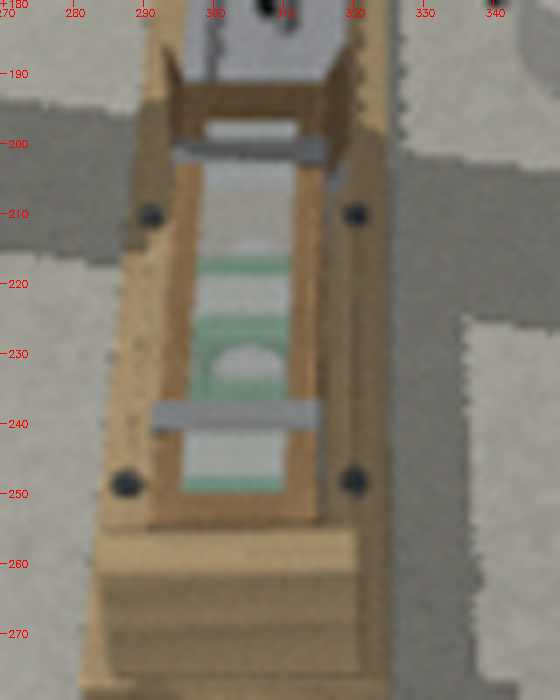

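The order is packed and handed in at about 47.6 s of the 72 s allowed. I laid the green large bottle and then the green small bottle in the trough, base first. I rammed them home with the pusher and laid the pusher back on its rest.

- **Seating:** The push force rose from 13 to 16 N with no further movement. In the top view the large base measured 231 mm inside the mouth, which is the bottomed-out figure. The last picture shows the row still there after the pusher was withdrawn.
- **Pusher:** In the side view it lies as in the start picture; in the top view the foot matches, but the arm hid the handle.
- **Other goods:** They looked unmoved in the final pictures, though the arm hid the blue look-alike in the top view; the side view shows it in place.
- **Disagreements:** While locating things, the two cameras differed by about 1–2 pixels (a few mm). Some of the pose readings after fast moves were also up to about 4 mm off. I worked from the commanded poses and checked each placing by picture. No check failed.

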